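# Lay the new heel top pieces on the three stripped shoes

## Robot

A 6-joint arm with a two-finger parallel gripper is mounted at the origin on the work surface. World frame = base frame: x ahead of the robot, y to its left, z up, the work surface at z = 0. Lengths are in m, angles in degrees, forces in N, time in s.
With the tool pointing down it reaches from about 0.3 to 0.75 m from the base axis. Payload 8.5 kg.
Tool frame: the origin (TCP) lies midway between the tips of the shut fingers; the grasp point (between the pads) lies 19 mm behind it; z points along the fingers, y is the line along which they close (so a half turn about z gives the same grasp; the last joint's range is limited). The gripper opens to 85 mm and grips with 20 to 120 N. Pads are 22 mm wide; open, the fingers measure 114 mm over their backs; the gripper's body (76 mm by 85 mm) begins 54 mm behind the grasp point. The pads swing forward as they close: fully open they stand 13 mm farther back than shut.
Start: joints at [-82.752, 21.807, 74.336, -0, 83.858, -12.336], TCP at [0.184, -0.518, 0.231] pointing down, gripper open.
Joint ranges: [-178.18, 178.18], [-50.72, 133.34], [12.68, 142.11], [-81.47, 261.47], [9.98, 163.14], [-165.26, 165.26]. Speed limits (degrees/s): [136.94, 136.94, 180, 180, 180, 180].

## Interface

Orientations are given as a 3x3 rotation matrix whose columns are the frame's x, y, z axes.
In Python, from rig import env, get_image, close_job gives the robot as it stands.
- The arm moves only by the tool step_arm, never from a script. Its argument "targets" is a list of rows, each a list of 2 entries, a list of its own where there are three numbers: the shift along the tool's x, y, z as a fraction of full scale, then the turn, a rotation vector about the tool's x, y, z as a fraction of full scale. In form: [[[x, y, z], [wx, wy, wz]], ...]. A call has 1 to 10 rows; each row is the pose to reach, as a shift and turn from the pose commanded when the call began, along the tool's axes at that moment; what a row does not reach only later rows make up. Full scale, the value 1, is 0.3 m for a shift and 45 degrees for a turn. A row lasts 1/12 s, in which the tool goes at most 41.7 mm and 7.16 degrees, less where a joint would pass 70% of its speed; a pose out of reach is approached as far as the arm can. A call with a number of a shift or a turn outside -1 to 1 is refused whole. A call with a gripper value outside its range is refused whole. "jaw" is the finger opening in mm, from 0 to 85.4, set as the call begins (left out, the last holds). The fingers move at their own pace and stop on an object; "grip_force" is the grip in N (left out, the last holds). Time passes only in rows, so rows that repeat a pose let the fingers close. It gives the time, the measured TCP pose, the force, the opening and the grip force at its end, in the units of the state.
- env.observe(): the state, without advancing time (a new reading comes with each control period).
- get_image(name): name is "scene" or "top" or "wrist"; returns a dict with "img" (480x640x3 uint8, red, green, blue), "z_map" (480x640 float32, m along the optical axis (not along the pixel's ray), 0 where there is no reading), "intrinsics" (3x3 intrinsics, pixels), "rvec" (rotation vector, rad) and "tvec" (3), from world to camera coordinates, as OpenCV has them. Camera axes: x right, y down, z forward; pixel columns grow to the right and rows downward; lengths in m; the calibration is good to about 2 mm. The wrist camera is an equidistant fisheye: a pixel r from the principal point sees the ray r / f radians off the axis. A picture is of the moment at which its call begins.
- close_job(): hands the job in; it is judged then, once.
The state is a dict: "time_s": time; "q": joint angles; "qvel": joint speeds; "joint_efforts": joint torques, N m; "position": TCP position; "tool_rot": TCP orientation; "ft_force": force on the tool from outside, world axes, zero at the start; "wrist_torque": the same for the moment, N m; "grip_width": finger opening in m; "gripper_force": force on a finger pad.
Only numpy, scipy, OpenCV 4.12 (cv2) and the standard library are available. Lean on these libraries where they do the work, as an engineer would, in place of code of your own. Each camera call takes 0.05 s, during which the arm holds its last target. There are 200 camera calls.

## Task

Three shoes stand sole up on their lasts with bare heels: lay on each heel the new rubber top piece of that shoe's colour (black, tan, dark red), flat, straight edge towards the toe and its outline in line with the heel's all round, ready for nailing. The honey-coloured top piece and the polish tin on the mat are not wanted: leave them where they are.

Things in the scene. Friction and masses are not known exactly. Their poses are not given: they have to be found in the camera images.
- lift_black: New black rubber heel top piece, flat on the green mat: D-shaped plate 70 mm long (x), 66 mm wide (y), 9 mm thick; one end straight, the other half-round, sides parallel over the 37 mm next to the straight end. Origin: middle of the straight end, on the underside; x points out through the straight end (the plate lies at negative x), z up.
- lift_tan: New yellow-brown tan rubber heel top piece, flat on the green mat: D-shaped plate 64 mm long (x), 60 mm wide (y), 9 mm thick; one end straight, the other half-round, sides parallel over the 34 mm next to the straight end. Origin: middle of the straight end, on the underside; x points out through the straight end (the plate lies at negative x), z up.
- lift_oxblood: New dark red (oxblood) rubber heel top piece, flat on the green mat: D-shaped plate 50 mm long (x), 46 mm wide (y), 9 mm thick; one end straight, the other half-round, sides parallel over the 27 mm next to the straight end. Origin: middle of the straight end, on the underside; x points out through the straight end (the plate lies at negative x), z up.
- shoe_black: Black man's lace-up and sole, fixed sole up on an iron last, toe away from the robot. Its bare beige heel is level, 135 mm above the origin (nothing on the shoe is higher), D outline as its top piece, 70 x 66 mm, straight edge to the toe. Origin: on the bench, below the middle of the heel's straight edge; x points to the toe (the heel lies at negative x), z up.
- shoe_tan: Yellow-brown tan moccasin and sole, fixed sole up on an iron last, toe away from the robot. Its bare beige heel is level, 125 mm above the origin (nothing on the shoe is higher), D outline as its top piece, 64 x 60 mm, straight edge to the toe. Origin: on the bench, below the middle of the heel's straight edge; x points to the toe (the heel lies at negative x), z up.
- shoe_oxblood: Small dark red (oxblood) lady's shoe and sole, fixed sole up on an iron last, toe away from the robot. Its bare beige heel is level, 140 mm above the origin (nothing on the shoe is higher), D outline as its top piece, 50 x 46 mm, straight edge to the toe. Origin: on the bench, below the middle of the heel's straight edge; x points to the toe (the heel lies at negative x), z up.
- lift_honey: Heel top piece in pale honey rubber, same D shape, 64 x 60 mm, 9 mm thick, lying flat on the mat; belongs to another job. Origin and axes as for the other top pieces.
- polish_tin: Closed round blue tin of shoe polish with a cream lid, 66 mm across, 22 mm high, standing on the mat. Origin: centre of its underside, z up. The green cutting mat under it and the top pieces is 3 mm thick, fixed to the bench top, which is at height 0.
There are look-alikes about, which are no part of the job. Leave any blue or turquoise look-alike of the lift_tan alone.

How it is judged:
By the outcome, as a careful person would: the job done as asked, in the order asked, and still so for the second after the job is handed in, with the robot touching nothing.
It also fails if it takes over 86 s, if anything falls off the work surface, if the arm or the gripper's body presses on something with over 40 N, if the wrist force passes 120 N, or if a joint passes its speed limit or range.

## Working session

There is one attempt and no reset: what is moved stays moved. The work goes in short steps, Python scripts to look and compute and a tool call to move; the robot and the scene stay as the last step left them, time stands still between calls to the robot, and variables do not carry over. Pictures are saved under pics/ and viewed, at most 14 in all, crops included, and the job is handed in when it is done.

Besides the shell and the picture viewer there is one more tool, called by a JSON object that holds its "api" and its "payload", one argument or row to a line. step_arm: Moves the arm, as the interface text tells. Its arguments: {"type":"object","properties":{"targets":{"type":"array","items":{"type":"array"}},"jaw":{"type":"number"},"grip_force":{"type":"number"}},"required":["targets"]}

```bash
ls; mkdir -p pics
python3 - <<'E'
from rig import env,get_image
import cv2,numpy as np
print(env.observe())
for n in("scene","top"):
    d=get_image(n);np.savez(f"/tmp/{n}0.npz",**d);cv2.imwrite(f"pics/{n}0.png",d["img"][:,:,::-1])
    R=cv2.Rodrigues(d["rvec"])[0];print(n,d["intrinsics"].tolist(),(-R.T@d["tvec"].ravel()),R[2],(d["z_map"]>0).mean())
E
```

```text
pics
{'time_s': 0.0, 'q': array([-8.27507281e+01,  2.18417734e+01,  7.43853508e+01, -2.21376721e-03,
        8.38596131e+01, -1.23359359e+01]), 'qvel': array([-0.02746261,  0.06797596,  0.0563758 ,  0.11768089,  0.02740587,
        0.02281795]), 'joint_efforts': array([-5.83125075e-05, -4.48455727e+01, -2.31271702e+01, -2.63428892e-04,
        4.78125847e-03, -1.07199045e-05]), 'position': array([ 0.18431217, -0.51787508,  0.23070094]), 'tool_rot': array([[ 9.42142663e-01,  3.35212096e-01, -2.29136100e-04],
       [ 3.35212052e-01, -9.42141518e-01,  1.49690230e-03],
       [ 2.85901125e-04, -1.48710470e-03, -9.99998853e-01]]), 'ft_force': array([-0.27985244, -0.1843655 ,  0.21779676]), 'wrist_torque': array([-0.04385015, -0.03567749, -0.05558807]), 'gripper_force': 0.0, 'grip_width': 0.0851999244438275}
scene [[442.745465473056, 0.0, 325.8544132921919], [0.0, 442.745465473056, 235.85638172560556], [0.0, 0.0, 1.0]] [ 0.97068595 -0.23104274  0.9043166 ] [-0.52533762  0.15076528 -0.83743072] 0.99599609375
top [[590.790390584443, 0.0, 326.3953821425477], [0.0, 590.790390584443, 234.84378805678503], [0.0, 0.0, 1.0]] [ 0.17113519 -0.08860756  1.45181848] [ 0.17135843  0.00988545 -0.98515916] 0.9959830729166667
```

View pics/scene0.png

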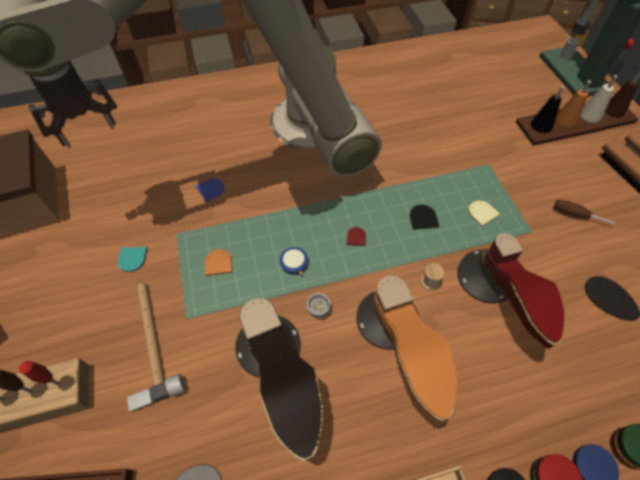

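View pics/top0.png

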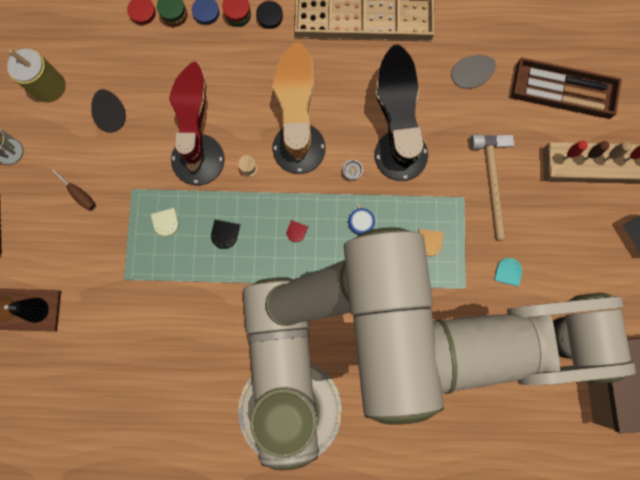

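The scene view shows these things:

| Thing | scene pixel | top pixel |
|---|---|---|
| black lift | (425,217) | (225,235) |
| tan/orange lift | (218,262) | (430,242), half under the arm |
| oxblood lift | (357,237) | (297,231) |
| pale honey lift | (484,212) | (165,222) |
| turquoise and blue look-alikes, off the mat | (132,258), (211,189) | turquoise (509,271) |
| black heel | (262,315) | (407,143) |
| tan heel | (395,292) | (297,135) |
| oxblood heel | (508,245) | (187,143) |

Candidates for lift_tan are orange (218,262), honey (484,212), turquoise (132,258) and blue (211,189). The saturated orange one on the mat matches the tan shoe's colour.

```bash
cat > h.py <<'E'
import cv2,numpy as np
def cam(d):
    R=cv2.Rodrigues(np.array(d["rvec"],float))[0];t=np.array(d["tvec"],float).ravel();return R,-R.T@t
def rays(d,px,fish=False):
    K=np.array(d["intrinsics"],float);p=np.array(px,float).reshape(-1,1,2)
    if fish:
        q=(p.reshape(-1,2)-K[:2,2])/K[0,0];th=np.linalg.norm(q,axis=1,keepdims=True)+1e-9
        v=np.hstack([q/th*np.sin(th),np.cos(th)])
    else:
        u=cv2.undistortPoints(p,K,None).reshape(-1,2);v=np.c_[u,np.ones(len(u))]
    R,C=cam(d);return C,v@R
def cast(d,px,z,fish=False):
    C,v=rays(d,px,fish);return C+v*((z-C[2])/v[:,2])[:,None]
def blob(img,seed,tol=40):
    lab=cv2.cvtColor(cv2.GaussianBlur(img,(3,3),0),cv2.COLOR_RGB2LAB).astype(float)
    x,y=seed;ref=np.median(lab[y-2:y+3,x-2:x+3].reshape(-1,3),0)
    m=(np.linalg.norm((lab-ref)*[.6,1.5,1.5],axis=2)<tol).astype(np.uint8)
    n,L=cv2.connectedComponents(m,connectivity=4);m=(L==L[y,x]).astype(np.uint8)
    m=cv2.morphologyEx(m,cv2.MORPH_OPEN,np.ones((3,3),np.uint8))
    c=max(cv2.findContours(m,cv2.RETR_EXTERNAL,cv2.CHAIN_APPROX_NONE)[0],key=cv2.contourArea)
    return c.reshape(-1,2)
def cen(c):
    M=cv2.moments(c.reshape(-1,1,2).astype(np.float32));return np.array([M["m10"],M["m01"]])/M["m00"]
def tri(a,b):
    (C1,v1),(C2,v2)=a,b;v1=v1[0]/np.linalg.norm(v1);v2=v2[0]/np.linalg.norm(v2)
    s=np.linalg.lstsq(np.c_[v1,-v2],C2-C1,rcond=None)[0];p,q=C1+s[0]*v1,C2+s[1]*v2
    return (p+q)/2,np.linalg.norm(p-q)
def dfit(P):
    "D outline world xy -> origin (mid straight edge), yaw deg of +x, length, width"
    P=P[:,:2].astype(np.float32);H=cv2.convexHull(P).reshape(-1,2)
    r=cv2.minAreaRect(H);B=cv2.boxPoints(r);c=np.array(r[0])
    g=cen(H);best=None
    for i in range(4):
        a,b=B[i],B[(i+1)%4];n=(a+b)/2-c;n/=np.linalg.norm(n)
        s=-(g-c)@n      # centroid is shifted towards the straight end
        if best is None or s<best[0]: best=(s,(a+b)/2,np.degrees(np.arctan2(n[1],n[0])),2*np.linalg.norm((a+b)/2-c),np.linalg.norm(a-b))
    return best[1:]
S={"lift_black":((425,217),(225,235)),"lift_tan":((218,262),(428,243)),"lift_oxblood":((357,237),(297,231)),
"shoe_black":((262,315),(407,143)),"shoe_tan":((395,292),(297,135)),"shoe_oxblood":((508,245),(187,143))}
HT={"lift":.012,"shoe_black":.135,"shoe_tan":.125,"shoe_oxblood":.140}
E
python3 - <<'E'
from h import *
np.set_printoptions(precision=4,suppress=True)
D=[dict(np.load(f"/tmp/{n}0.npz")) for n in("scene","top")]
ims=[]
for k,(s,t) in S.items():
    tol=22 if k[:4]=="shoe" else 35
    cs=[blob(d["img"],p,tol) for d,p in zip(D,(s,t))]
    X,g=tri(*[rays(d,cen(c)[None]) for d,c in zip(D,cs)])
    z=HT.get(k,HT.get(k[:4]))
    print(k,"tri",X,"gap",round(g,4),"zmap",[round(float((C+v[0]*d["z_map"][int(q[1]),int(q[0])])[2]),4) for d,c in zip(D,cs) for q in[cen(c)] for C,v in[rays(d,q[None])]])
    for d,c in zip(D,cs):
        o=dfit(cast(d,c,z));print("   ",len(c),o[0],*np.round(o[1:],4))
    for d,c in zip(D,cs):
        im=d["img"].copy();cv2.drawContours(im,[c.reshape(-1,1,2)],-1,(255,0,255),1)
        x,y=cen(c).astype(int);ims.append(cv2.resize(im[max(y-25,0):y+25,max(x-25,0):x+25],(190,190),interpolation=0))
cv2.imwrite("pics/c0.png",np.vstack([np.hstack(ims[i:i+4]) for i in(0,4,8)])[:,:,::-1])
E
```

```text
lift_black tri [0.4188 0.1802 0.005 ] gap 0.001 zmap [0.0143, 0.0116]
    82 [0.4543 0.1684] -15.6918 0.0701 0.0675
    85 [0.4487 0.1741] -9.9665 0.0681 0.065
lift_tan tri [ 0.4124 -0.333   0.0124] gap 0.0036 zmap [0.0107, 0.0129]
    81 [ 0.441  -0.3341] -6.3285 0.0639 0.0594
    80 [ 0.4424 -0.3314] -0.3853 0.0647 0.0568
lift_oxblood tri [0.4296 0.0011 0.0072] gap 0.0016 zmap [0.0121, 0.0107]
    56 [ 0.4529 -0.0075] -17.2933 0.0465 0.0433
    57 [ 0.4497 -0.0052] -17.221 0.0467 0.0434
shoe_black tri [ 0.6255 -0.2612  0.1353] gap 0.0023 zmap [0.1349, 0.1371]
    109 [ 0.6556 -0.2574] 8.563 0.0684 0.064
    90 [ 0.6569 -0.2558] 8.2032 0.0675 0.0634
shoe_tan tri [0.6399 0.0012 0.1255] gap 0.0015 zmap [0.1257, 0.1286]
    96 [0.6679 0.0026] 3.5702 0.0638 0.0591
    84 [0.67   0.0036] 2.2409 0.0639 0.0566
shoe_oxblood tri [0.6094 0.2593 0.1401] gap 0.0017 zmap [0.1388, 0.1418]
    68 [0.6313 0.2587] -0.4622 0.0486 0.0447
    63 [0.6312 0.2605] 1.4253 0.046 0.0442
```

View pics/c0.png

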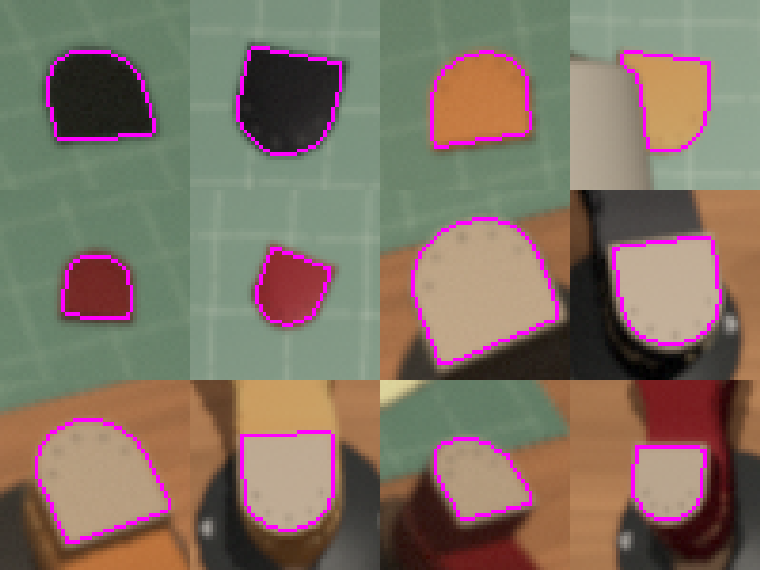

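Contours are clean: the orange lift is flat on the mat, its shape is right, and it matches the tan shoe. Triangulated heights (heels 0.135, 0.126 and 0.140, lifts about 0.01) agree with the text. Next is a move toward the black lift and a close look with the wrist camera.

```bash
cat >> h.py <<'E'
def go(x,y,z,yaw):
    from rig import env
    from scipy.spatial.transform import Rotation as Ro
    s=env.observe();R=np.array(s["tool_rot"]);a=np.radians(yaw)
    T=np.array([[np.cos(a),np.sin(a),0],[np.sin(a),-np.cos(a),0],[0,0,-1]])
    d=R.T@(np.array([x,y,z])-s["position"]);w=Ro.from_matrix(R.T@T).as_rotvec(degrees=True)
    print("t",round(s["time_s"],2),"shift/0.3",np.round(d/.3,4),"turn/45",np.round(w/45,4),"rows",np.round(max(np.linalg.norm(d)/.0417,np.linalg.norm(w)/7.16),1))
E
python3 -c "
from h import *
go(.41,.18,.25,-12)"
```

```text
t 0.1 shift/0.3 [ 1.4886 -1.9398 -0.0612] turn/45 [-1.700e-03  1.000e-04  7.019e-01] rows 17.6
```

{"api": "step_arm", "payload": {
  "targets": [
    [[0.7,-0.95,-0.06],[0,0,0.0]],
    [[0.7,-0.95,-0.06],[0,0,0.0]],
    [[0.7,-0.95,-0.06],[0,0,0.0]],
    [[0.7,-0.95,-0.06],[0,0,0.0]],
    [[0.7,-0.95,-0.06],[0,0,0.0]],
    [[0.7,-0.95,-0.06],[0,0,0.0]],
    [[0.7,-0.95,-0.06],[0,0,0.0]],
    [[0.7,-0.95,-0.06],[0,0,0.0]],
    [[0.7,-0.95,-0.06],[0,0,0.0]],
    [[0.7,-0.95,-0.06],[0,0,0.0]]
  ]
}}

```text
time_s: 0.93
position: [0.2869, -0.1757, 0.2496]
tool_rot: [[0.941, 0.339, 0.001], [0.339, -0.941, 0.0], [0.001, -0.0, -1.0]]
ft_force: [-0.4, -2.0, 0.6]
grip_width: 0.0853
gripper_force: 0.0
```

```bash
python3 -c "
from h import *
go(.41,.18,.25,-12)"
```

```text
t 0.93 shift/0.3 [ 7.880e-01 -9.765e-01 -8.000e-04] turn/45 [-4.00e-04 -7.00e-04  7.07e-01] rows 9.0
```

{"api": "step_arm", "payload": {
  "targets": [
    [[0.78,-0.97,0],[0,0,0.7]],
    [[0.78,-0.97,0],[0,0,0.7]],
    [[0.78,-0.97,0],[0,0,0.7]],
    [[0.78,-0.97,0],[0,0,0.7]],
    [[0.78,-0.97,0],[0,0,0.7]],
    [[0.78,-0.97,0],[0,0,0.7]],
    [[0.78,-0.97,0],[0,0,0.7]],
    [[0.78,-0.97,0],[0,0,0.7]],
    [[0.78,-0.97,0],[0,0,0.7]],
    [[0.78,-0.97,0],[0,0,0.7]]
  ]
}}

```text
time_s: 1.77
position: [0.4041, 0.1572, 0.2491]
tool_rot: [[0.978, -0.207, -0.0], [-0.207, -0.978, -0.0], [-0.0, 0.0, -1.0]]
ft_force: [1.6, -0.8, -0.3]
grip_width: 0.0854
gripper_force: 0.0
```

```bash
cat >> h.py <<'E'
def wrist(tag):
    from rig import get_image
    d=get_image("wrist");np.savez(f"/tmp/{tag}.npz",**d);cv2.imwrite(f"pics/{tag}.png",d["img"][:,:,::-1]);return d
def proj(d,X):
    R,C=cam(d);p=(np.atleast_2d(X)-C)@R.T;th=np.arctan2(np.hypot(p[:,0],p[:,1]),p[:,2]);f=d["intrinsics"][0][0]
    return np.array(d["intrinsics"])[:2,2]+f*th[:,None]*p[:,:2]/np.hypot(p[:,0],p[:,1])[:,None]
E
python3 - <<'E'
from h import *
from rig import env,get_image
d=wrist("w0");R,C=cam(d);print(C,R[2],d["intrinsics"])
np.set_printoptions(precision=4,suppress=True)
for n,X in dict(black=(.42,.18,.012),ox=(.43,.0,.012),shoeox=(.61,.26,.14)).items(): print(n,proj(d,X))
t=get_image("top");np.savez("/tmp/top1.npz",**t)
c=blob(t["img"],(430,242),35);o=dfit(cast(t,c,.012));print(len(c),*o)
E
```

```text
[0.4699898  0.14324974 0.39158696] [-0.26061263  0.05618089 -0.96380743] [[371.64829954   0.         323.07346332]
 [  0.         371.64829954 240.07536295]
 [  0.           0.           1.        ]]
black [[298.6814 194.75  ]]
ox [[463.3775 153.4948]]
shoeox [[131.6709   4.1749]]
82 [ 0.4408 -0.3321] -5.796307666436912 0.06403450766912765 0.06182715
```

View pics/w0.png

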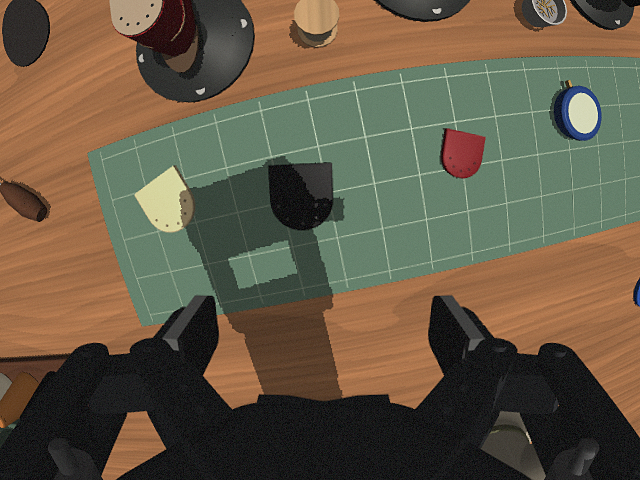

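The wrist view shows the black lift at (301,196), oxblood at (463,153) and honey at (165,200). The pads are at (205,315) and (445,315). Next I measure the two lifts from here.

Run:
```python
from h import *
d=dict(np.load("/tmp/w0.npz"));im=d["img"].copy()
for s,tol in(((301,196),22),((463,153),35)):
    c=blob(d["img"],s,tol);o=dfit(cast(d,c,.012,True));print(len(c),*o)
    cv2.drawContours(im,[c.reshape(-1,1,2)],-1,(255,0,255),1)
    c=(c-cen(c))*(1+1/27)+cen(c)
cv2.imwrite("pics/w0c.png",cv2.resize(im[120:240,240:510],None,fx=2.9,fy=2.9,interpolation=0)[:,:,::-1])
go(.433,.173,.09,-12)
```

```text
199 [0.3849562  0.16478357] -145.03226244735848 0.08091634856453919 0.054155104
141 [ 0.45196208 -0.00696546] -18.9603588003945 0.048594547764361055 0.045402102
t 1.87 shift/0.3 [ 0.0843 -0.0633  0.5288] turn/45 [-0.0009  0.0009  0.0099] rows 3.9
```

View pics/w0c.png

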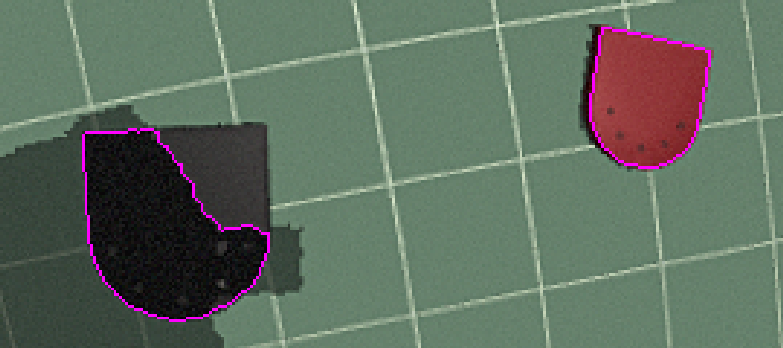

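```bash
cat >> h.py <<'E'
def darkblob(img,seed,r=70):
    b=cv2.GaussianBlur(img,(5,5),0).astype(float);m=((b[:,:,1]-b[:,:,0]<7)&(b.max(2)<90)).astype(np.uint8)
    m=cv2.morphologyEx(m,cv2.MORPH_OPEN,np.ones((5,5),np.uint8))
    n,L=cv2.connectedComponents(m);m=(L==L[seed[1],seed[0]]).astype(np.uint8)
    c=max(cv2.findContours(m,cv2.RETR_EXTERNAL,cv2.CHAIN_APPROX_NONE)[0],key=cv2.contourArea);return c.reshape(-1,2)
E
python3 - <<'E'
from h import *
d=dict(np.load("/tmp/w0.npz"));im=d["img"]
for p in((301,196),(325,180),(240,190),(210,220),(340,208)):print(p,im[p[1]-2:p[1]+3,p[0]-2:p[0]+3].mean((0,1)))
c=darkblob(im,(301,196));print(len(c),c.min(0),c.max(0),*dfit(cast(d,c,.012,True)))
t=dict(np.load("/tmp/top1.npz"));print(cast(t,[[225,235]],.012))
E
```

```text
(301, 196) [17.64 18.12 17.  ]
(325, 180) [59.   57.44 56.2 ]
(240, 190) [56.56 70.28 59.44]
(210, 220) [61.92 74.56 63.8 ]
(340, 208) [56.12 69.36 59.12]
217 [269 163] [332 229] [0.45119652 0.1724803 ] -10.158521596755723 0.0687210641081541 0.06481767
[[0.41469285 0.17680654 0.012     ]]
```

```bash
python3 -c "
from h import *
go(.43,.1764,.06,-10.2)"
```

```text
t 1.87 shift/0.3 [ 0.0723 -0.0723  0.6289] turn/45 [-0.0009  0.0009 -0.0301] rows 4.6
```

{"api": "step_arm", "payload": {
  "targets": [
    [[0.072,-0.072,0.63],[0,0,-0.03]],
    [[0.072,-0.072,0.63],[0,0,-0.03]],
    [[0.072,-0.072,0.63],[0,0,-0.03]],
    [[0.072,-0.072,0.63],[0,0,-0.03]],
    [[0.072,-0.072,0.63],[0,0,-0.03]],
    [[0.072,-0.072,0.63],[0,0,-0.03]],
    [[0.072,-0.072,0.63],[0,0,-0.03]],
    [[0.072,-0.072,0.63],[0,0,-0.03]]
  ],
  "jaw": 74
}}

```text
time_s: 2.53
position: [0.43, 0.1715, 0.0617]
tool_rot: [[0.983, -0.184, 0.002], [-0.184, -0.983, 0.0], [0.002, -0.001, -1.0]]
ft_force: [-0.5, -0.4, 0.3]
grip_width: 0.0742
gripper_force: 0.0
```

Run:
```python
from h import *
from rig import env
np.set_printoptions(precision=4,suppress=True)
d=wrist("w1");s=env.observe();R=np.array(s["tool_rot"]);T=s["position"];print(T,s["grip_width"])
im=d["img"];h,w=im.shape[:2]
px=np.stack(np.meshgrid(np.arange(w),np.arange(h)),-1).reshape(-1,2)
C,v=rays(d,px,True);Rc,_=cam(d);v=v/(v@Rc[2])[:,None];X=C+v*d["z_map"].reshape(-1,1)
P=(X-T)@R   # tool coords
m=(abs(P[:,0])<.013)&(abs(P[:,1])>.03)&(abs(P[:,1])<.06)&(P[:,2]<.03)&(d["z_map"].ravel()>0)
for sg in(-1,1):
    q=P[m&(sg*P[:,1]>0)];print(sg,len(q));
    print(np.histogram(q[:,2],bins=np.arange(-.04,.04,.004)))
    i=q[:,2]<.02;print("max z tool",np.percentile(q[:,2][i],[90,95,98,99,100]),"inner y",np.percentile(abs(q[i,1]),[0,2,5,10]))
```

```text
[0.4301 0.1717 0.0621] 0.07401761679343888
-1 14521
(array([351, 349, 320, 308, 279, 250, 189,  93,   2,   0,   0,   0,   0,
         0,   0,   0,   0,   0,   0]), array([-0.04 , -0.036, -0.032, -0.028, -0.024, -0.02 , -0.016, -0.012,
       -0.008, -0.004, -0.   ,  0.004,  0.008,  0.012,  0.016,  0.02 ,
        0.024,  0.028,  0.032,  0.036]))
max z tool [-0.0322 -0.0229 -0.0161 -0.0133 -0.0075] inner y [0.03   0.0318 0.035  0.0368]
1 14427
(array([342, 346, 327, 302, 271, 258, 191,  94,   2,   0,   0,   0,   0,
         0,   0,   0,   0,   0,   0]), array([-0.04 , -0.036, -0.032, -0.028, -0.024, -0.02 , -0.016, -0.012,
       -0.008, -0.004, -0.   ,  0.004,  0.008,  0.012,  0.016,  0.02 ,
        0.024,  0.028,  0.032,  0.036]))
max z tool [-0.032  -0.0226 -0.016  -0.0133 -0.0076] inner y [0.03   0.0316 0.035  0.0369]
```

View pics/w1.png

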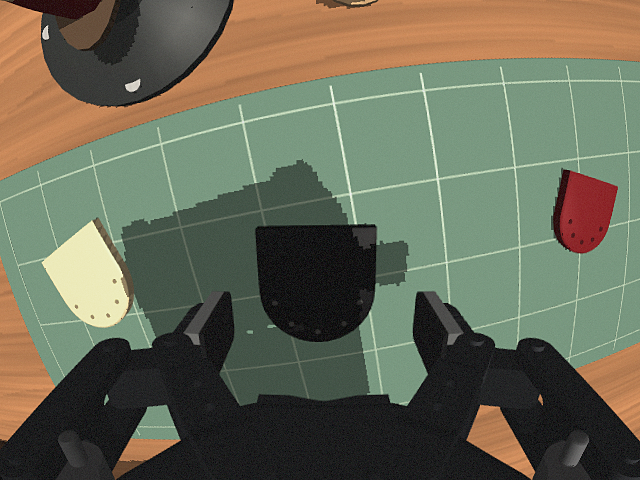

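Run:
```python
from h import *
d=dict(np.load("/tmp/w1.npz"));c=darkblob(d["img"],(316,270));print(len(c),c.min(0),c.max(0),*dfit(cast(d,c,.012,True)))
o=dfit(cast(d,c,.012,True));a=np.radians(o[1]);g=o[0]-.0215*np.array([np.cos(a),np.sin(a)]);print(g)
go(g[0],g[1],-.001,o[1])
c=blob(d["img"],(587,210),35);print(*dfit(cast(d,c,.012,True)))
```

```text
396 [256 225] [375 341] [0.45291    0.17177194] -9.803933321418157 0.07056904956592608 0.065243475
[0.43172399 0.1754329 ]
t 2.58 shift/0.3 [ 0.0024 -0.0132  0.2103] turn/45 [-0.0011 -0.0038 -0.0176] rows 1.5
[ 0.45236307 -0.00652361] -19.02062509437757 0.048802290927522474 0.045500893
```

{"api": "step_arm", "payload": {
  "targets": [
    [[0.002,-0.013,0.1],[0,0,-0.018]],
    [[0.002,-0.013,0.16],[0,0,-0.018]],
    [[0.002,-0.013,0.195],[0,0,-0.018]],
    [[0.002,-0.013,0.209],[0,0,-0.018]],
    [[0.002,-0.013,0.209],[0,0,-0.018]],
    [[0.002,-0.013,0.209],[0,0,-0.018]],
    [[0.002,-0.013,0.209],[0,0,-0.018]]
  ]
}}

```text
time_s: 3.17
position: [0.4312, 0.1758, -0.0012]
tool_rot: [[0.986, -0.169, 0.002], [-0.169, -0.986, 0.0], [0.002, -0.001, -1.0]]
ft_force: [-0.4, -0.3, -0.5]
grip_width: 0.0741
gripper_force: 0.0
```

{"api": "step_arm", "payload": {
  "targets": [
    [[0,0,0],[0,0,0]],
    [[0,0,0],[0,0,0]],
    [[0,0,0],[0,0,0]],
    [[0,0,0],[0,0,0]],
    [[0,0,0],[0,0,0]],
    [[0,0,0],[0,0,0]]
  ],
  "jaw": 50,
  "grip_force": 45
}}

```text
time_s: 3.67
position: [0.431, 0.1758, -0.001]
tool_rot: [[0.986, -0.169, 0.002], [-0.169, -0.986, 0.0], [0.002, -0.001, -1.0]]
ft_force: [-0.8, 0.1, 10.4]
grip_width: 0.0643
gripper_force: 47.3
```

{"api": "step_arm", "payload": {
  "targets": [
    [[0,0,-0.05],[0,0,0]],
    [[0,0,-0.15],[0,0,0]],
    [[0,0,-0.28],[0,0,0]],
    [[0,0,-0.41],[0,0,0]],
    [[0,0,-0.54],[0,0,0]],
    [[0,0,-0.67],[0,0,0]],
    [[0,0,-0.67],[0,0,0]],
    [[0,0,-0.67],[0,0,0]],
    [[0,0,-0.67],[0,0,0]]
  ]
}}

```text
time_s: 4.42
position: [0.4299, 0.1757, 0.1983]
tool_rot: [[0.986, -0.169, -0.0], [-0.169, -0.986, -0.0], [-0.0, 0.0, -1.0]]
ft_force: [-0.2, -0.1, -0.7]
grip_width: 0.0646
gripper_force: 51.2
```

Run:
```python
from h import *
from rig import env
d=wrist("w2");s=env.observe();print(s["position"],s["grip_width"],s["gripper_force"],s["ft_force"])
go(.634,-.258,.25,8)
```

```text
[0.42974659 0.17562185 0.19771404] 0.06414771044799715 51.206806898117065 [-0.30627331  0.95238667 -1.62980506]
t 4.47 shift/0.3 [ 0.9157  1.3092 -0.1753] turn/45 [ 0.0004  0.0026 -0.3947] rows 11.6
```

View pics/w2.png

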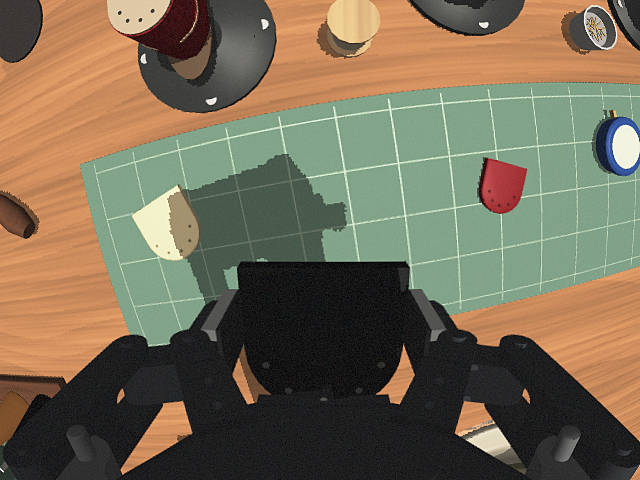

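The black lift is held level: its straight edge is at row 262, from x=238 to 408. Next I measure its offset in the hand, then carry it to a look above the black heel.

```bash
cat >> h.py <<'E'
def held(d,px,top):
    "corner pixels of held plate -> tool xy, for plate top 'top' m behind TCP"
    from rig import env
    s=env.observe();R=np.array(s["tool_rot"]);T=s["position"]
    P=(cast(d,px,T[2]+top,True)-T)@R;print("held corners",np.round(P,4).tolist(),"mid",np.round(P[:,:2].mean(0),4),"width",np.linalg.norm(P[0]-P[1]));return P
E
python3 - <<'E'
from h import *
d=dict(np.load("/tmp/w2.npz"));held(d,[[238.5,262],[408.5,262]],.013)
im=d["img"][250:300,220:430];print([int(d["img"][y,320].astype(int).sum()) for y in range(255,275)],[int(d["img"][270,x].astype(int).sum()) for x in range(232,246)],[int(d["img"][270,x].astype(int).sum()) for x in range(402,416)])
E
```

```text
held corners [[0.0229, -0.0321, -0.0131], [0.023, 0.0319, -0.013]] mid [ 0.023  -0.0001] width 0.06397253391318224
[244, 248, 237, 241, 249, 262, 213, 60, 31, 54, 64, 80, 70, 45, 51, 88, 83, 52, 78, 75] [437, 426, 438, 451, 447, 80, 26, 96, 68, 82, 87, 74, 83, 59] [142, 141, 137, 141, 130, 141, 105, 241, 513, 567, 480, 424, 433, 435]
```

{"api": "step_arm", "payload": {
  "targets": [
    [[0.45,0.65,-0.18],[0,0,-0.2]],
    [[0.45,0.65,-0.18],[0,0,-0.2]],
    [[0.45,0.65,-0.18],[0,0,-0.2]],
    [[0.45,0.65,-0.18],[0,0,-0.2]],
    [[0.45,0.65,-0.18],[0,0,-0.2]],
    [[0.45,0.65,-0.18],[0,0,-0.2]],
    [[0.45,0.65,-0.18],[0,0,-0.2]]
  ]
}}

```text
time_s: 5.05
position: [0.5327, -0.0451, 0.2518]
tool_rot: [[1.0, -0.019, -0.0], [-0.019, -1.0, -0.002], [-0.0, 0.002, -1.0]]
ft_force: [-1.3, 0.6, -0.5]
grip_width: 0.0641
gripper_force: 51.2
```

Run:
```python
from h import *
go(.6,-.262,.25,8)
```

```text
t 5.05 shift/0.3 [0.2376 0.7187 0.0072] turn/45 [ 0.0019  0.0003 -0.2015] rows 5.4
```

{"api": "step_arm", "payload": {
  "targets": [
    [[0.07,0.74,0],[0,0,-0.2]],
    [[0.07,0.74,0],[0,0,-0.2]],
    [[0.07,0.74,0],[0,0,-0.2]],
    [[0.07,0.74,0],[0,0,-0.2]],
    [[0.07,0.74,0],[0,0,-0.2]],
    [[0.07,0.74,0],[0,0,-0.2]],
    [[0.07,0.74,0],[0,0,-0.2]],
    [[0.07,0.74,0],[0,0,-0.2]],
    [[0.07,0.74,0],[0,0,-0.2]]
  ]
}}

```text
time_s: 5.8
position: [0.5484, -0.2605, 0.2516]
tool_rot: [[0.99, 0.144, -0.002], [0.144, -0.99, 0.002], [-0.001, -0.002, -1.0]]
ft_force: [-0.4, 0.0, -0.4]
grip_width: 0.0641
gripper_force: 51.2
```

```bash
cat >> h.py <<'E'
def heel(d,z,seedX,tol=22):
    s=proj(d,seedX)[0].astype(int);c=blob(d["img"],s,tol);o=dfit(cast(d,c,z,True));im=d["img"].copy()
    cv2.drawContours(im,[c.reshape(-1,1,2)],-1,(255,0,255),1);print("seed",s,"n",len(c),*o)
    q=cen(c).astype(int);C,v=rays(d,[q],True);Rc,_=cam(d);v=v/(v@Rc[2])[:,None];print("zmap height",(C+v*d["z_map"][q[1],q[0]])[0])
    return o,im
E
python3 - <<'E'
from h import *
from rig import env
d=wrist("w3");print(env.observe()["position"])
o,im=heel(d,.135,[.6255,-.2612,.135]);cv2.imwrite("pics/w3c.png",im[:,:,::-1])
E
```

```text
[ 0.5485021  -0.26022683  0.25209001]
seed [341 127] n 320 [ 0.65678006 -0.25714973] 8.975283002488593 0.06850689703982223 0.06376076
zmap height [ 0.62628278 -0.26104209  0.13464454]
```

View pics/w3c.png

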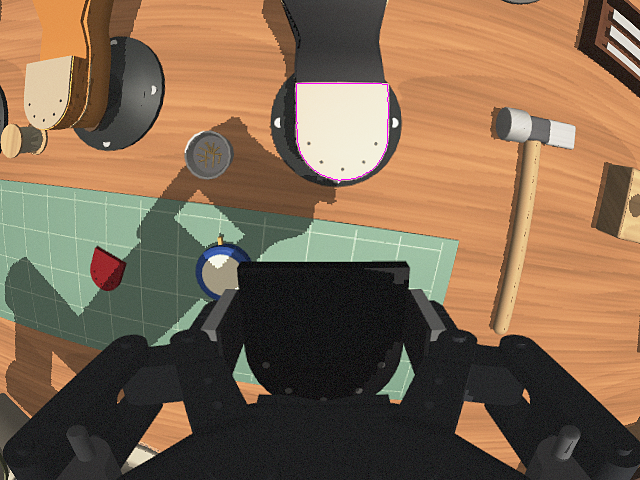

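Run:
```python
from h import *
go(.6346,-.2606,.155,8.8)
```

```text
t 5.85 shift/0.3 [0.2841 0.0431 0.3233] turn/45 [-0.0015  0.0011 -0.0108] rows 3.1
```

{"api": "step_arm", "payload": {
  "targets": [
    [[0.13,0.02,0.04],[0,0,-0.01]],
    [[0.24,0.04,0.14],[0,0,-0.01]],
    [[0.284,0.043,0.25],[0,0,-0.01]],
    [[0.284,0.043,0.323],[0,0,-0.01]],
    [[0.284,0.043,0.323],[0,0,-0.01]],
    [[0.284,0.043,0.323],[0,0,-0.01]],
    [[0.284,0.043,0.323],[0,0,-0.01]],
    [[0.284,0.043,0.323],[0,0,-0.01]]
  ]
}}

```text
time_s: 6.52
position: [0.6351, -0.2622, 0.1586]
tool_rot: [[0.988, 0.151, 0.004], [0.151, -0.988, -0.002], [0.003, 0.003, -1.0]]
ft_force: [0.5, 1.1, -0.6]
grip_width: 0.0644
gripper_force: 51.2
```

Run:
```python
from h import *
go(.6346,-.2606,.1315,8.8)
```

```text
t 6.52 shift/0.3 [-0.0012 -0.0059  0.0904] turn/45 [ 0.0036 -0.0042 -0.0021] rows 0.7
```

{"api": "step_arm", "payload": {
  "targets": [
    [[-0.001,-0.006,0.03],[0,0,0]],
    [[-0.001,-0.006,0.055],[0,0,0]],
    [[-0.001,-0.006,0.07],[0,0,0]],
    [[-0.001,-0.006,0.076],[0,0,0]],
    [[-0.001,-0.006,0.076],[0,0,0]],
    [[-0.001,-0.006,0.076],[0,0,0]],
    [[-0.001,-0.006,0.076],[0,0,0]]
  ]
}}

```text
time_s: 7.1
position: [0.6343, -0.2605, 0.1332]
tool_rot: [[0.989, 0.151, 0.0], [0.151, -0.989, -0.0], [0.0, 0.0, -1.0]]
ft_force: [0.3, -0.1, 0.7]
grip_width: 0.0642
gripper_force: 51.2
```

Run:
```python
from h import *
from rig import env
d=wrist("w4");s=env.observe();print(s["position"],s["ft_force"])
go(.6346,-.2606,.1315,8.8)
```

```text
[ 0.63425295 -0.26051685  0.13323805] [-0.44945799  0.69819105 -0.25668591]
t 7.15 shift/0.3 [0.0011 0.0004 0.0058] turn/45 [ 0.0005 -0.0006 -0.0024] rows 0.0
```

View pics/w4.png

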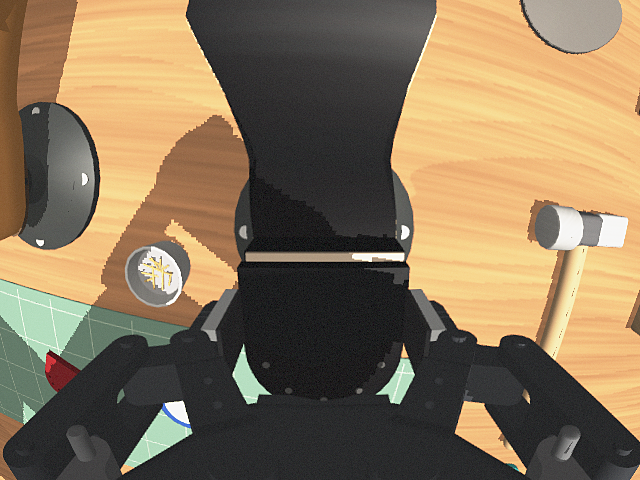

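The plate is above the heel, and a beige strip shows ahead of its edge at rows 252–263. I need an enlarged crop to see which edge of the plate row 262 is.

Run:
```python
from h import *
d=dict(np.load("/tmp/w4.npz"));im=d["img"][240:285,225:425]
cv2.imwrite("pics/w4c.png",cv2.resize(np.clip(im.astype(float)*2,0,255).astype(np.uint8),None,fx=4,fy=4,interpolation=0)[:,:,::-1])
for x in(290,330,385):print([int(v) for v in d["img"][245:285,x].astype(int).sum(1)])
for top in(.004,.013):held(d,[[238.5,262.5],[408.5,262.5]],top);held(d,[[238.5,267],[408.5,267]],top)
print(held(d,[[246,252.5],[406,252.5]],.135-.1332))
```

```text
[36, 57, 48, 89, 69, 68, 132, 252, 389, 481, 456, 455, 462, 459, 454, 486, 380, 2, 52, 92, 64, 41, 85, 104, 112, 109, 78, 102, 95, 84, 52, 67, 95, 110, 97, 78, 82, 92, 98, 71]
[87, 51, 23, 52, 94, 49, 126, 248, 386, 476, 457, 451, 454, 451, 470, 487, 396, 30, 39, 71, 69, 15, 71, 103, 95, 88, 106, 71, 83, 114, 78, 91, 52, 80, 113, 73, 98, 91, 49, 101]
[74, 70, 62, 64, 77, 40, 114, 317, 688, 762, 739, 739, 760, 545, 444, 393, 259, 24, 85, 91, 78, 81, 65, 232, 219, 215, 225, 144, 73, 71, 77, 92, 71, 76, 101, 62, 51, 83, 96, 96]
held corners [[0.0198, -0.0341, -0.004], [0.0199, 0.034, -0.004]] mid [ 0.0198 -0.    ] width 0.06811079791288079
held corners [[0.0179, -0.0342, -0.004], [0.0179, 0.0342, -0.004]] mid [ 0.0179 -0.    ] width 0.06838561309154137
held corners [[0.0229, -0.0319, -0.013], [0.0229, 0.0318, -0.013]] mid [ 0.0229 -0.    ] width 0.06368409136741172
held corners [[0.0211, -0.032, -0.013], [0.0212, 0.0319, -0.013]] mid [ 0.0211 -0.    ] width 0.06394104555798458
held corners [[0.0233, -0.0312, -0.0018], [0.0234, 0.0332, -0.0018]] mid [0.0233 0.001 ] width 0.0644399403615398
[[ 0.02332434 -0.03121458 -0.00180198]
 [ 0.02336857  0.03322534 -0.00177666]]
```

View pics/w4c.png

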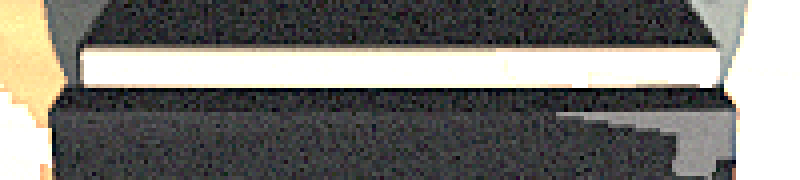

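Row 262 is the plate's bottom edge and row 267.5 its top edge. The plate therefore sits about 3 mm short of the heel's straight edge and 0.8 mm to one side, so I shift it and recheck.

{"api": "step_arm", "payload": {
  "targets": [
    [[0.01,0.0027,0.0],[0,0,0]],
    [[0.01,0.0027,0.003],[0,0,-0.002]],
    [[0.01,0.0027,0.006],[0,0,-0.002]],
    [[0.01,0.0027,0.006],[0,0,-0.002]],
    [[0.01,0.0027,0.006],[0,0,-0.002]]
  ]
}}

```text
time_s: 7.57
position: [0.6373, -0.2608, 0.1312]
tool_rot: [[0.988, 0.153, 0.0], [0.153, -0.988, -0.0], [0.0, 0.0, -1.0]]
ft_force: [0.0, 0.1, -0.4]
grip_width: 0.0642
gripper_force: 51.3
```

```bash
cat >> h.py <<'E'
def edge(tag,rows=(240,290),cols=(225,425),k=4,g=2):
    d=wrist(tag);from rig import env
    s=env.observe();print(np.round(s["position"],4),s["ft_force"].round(1))
    im=d["img"][rows[0]:rows[1],cols[0]:cols[1]]
    cv2.imwrite(f"pics/{tag}c.png",cv2.resize(np.clip(im.astype(float)*g,0,255).astype(np.uint8),None,fx=k,fy=k,interpolation=0)[:,:,::-1])
    for x in(270,300,340,370):print(x,[int(v) for v in d["img"][rows[0]+5:rows[0]+35,x].astype(int).sum(1)])
    return d
E
python3 - <<'E'
from h import *
d=edge("w5")
E
```

```text
[ 0.6373 -0.2607  0.1312] [ 0.5 -0.   1.3]
270 [96, 67, 52, 69, 70, 81, 70, 70, 54, 68, 63, 76, 67, 74, 59, 323, 256, 79, 44, 67, 52, 77, 76, 124, 123, 101, 104, 100, 111, 91]
300 [89, 79, 60, 46, 96, 52, 77, 78, 91, 28, 87, 83, 60, 72, 52, 242, 245, 76, 44, 38, 87, 85, 82, 95, 111, 106, 119, 49, 106, 112]
340 [53, 74, 59, 30, 54, 63, 79, 86, 43, 53, 40, 84, 63, 76, 40, 230, 228, 50, 61, 70, 29, 48, 59, 94, 122, 101, 97, 105, 90, 68]
370 [85, 58, 75, 62, 66, 34, 57, 98, 85, 26, 74, 31, 53, 35, 63, 258, 220, 65, 68, 88, 64, 92, 94, 228, 222, 215, 215, 142, 76, 104]
```

{"api": "step_arm", "payload": {
  "targets": [
    [[0.0014,0,0.002],[0,0,0]],
    [[0.0014,0,0.004],[0,0,0]],
    [[0.0014,0,0.004],[0,0,0]],
    [[0.0014,0,0.004],[0,0,0]]
  ]
}}

```text
time_s: 7.95
position: [0.6375, -0.2608, 0.1311]
tool_rot: [[0.988, 0.153, 0.0], [0.153, -0.988, -0.001], [0.0, 0.001, -1.0]]
ft_force: [-4.1, 0.1, 6.6]
grip_width: 0.0644
gripper_force: 52.0
```

Run:
```python
from h import *
d=edge("w6")
```

```text
[ 0.6375 -0.2608  0.1312] [-3.4  0.6  7.2]
270 [20, 70, 68, 62, 83, 50, 67, 61, 110, 73, 90, 75, 101, 78, 28, 191, 180, 103, 53, 51, 48, 52, 21, 119, 96, 105, 97, 81, 90, 87]
300 [88, 86, 61, 59, 102, 83, 58, 79, 87, 71, 89, 35, 67, 39, 45, 96, 121, 64, 85, 91, 75, 96, 59, 82, 103, 102, 113, 107, 109, 82]
340 [85, 77, 73, 77, 54, 51, 75, 69, 62, 49, 70, 17, 32, 72, 53, 122, 128, 60, 64, 85, 72, 84, 78, 72, 106, 108, 78, 119, 81, 68]
370 [65, 48, 87, 77, 65, 74, 85, 48, 88, 59, 84, 77, 70, 54, 51, 156, 127, 21, 77, 78, 71, 96, 57, 123, 102, 100, 88, 97, 78, 105]
```

View pics/w6c.png

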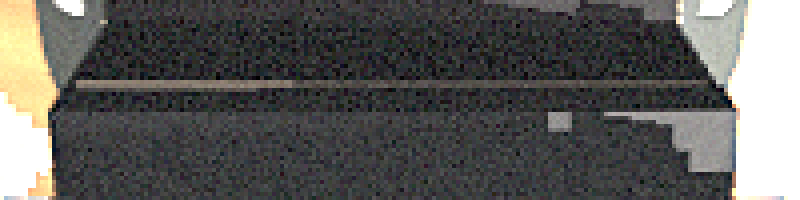

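Contact force is 7 N and the edge is aligned to within about 0.4 mm, so I release.

{"api": "step_arm", "payload": {
  "targets": [
    [[0,0,-0.002],[0,0,0]],
    [[0,0,-0.002],[0,0,0]],
    [[0,0,-0.002],[0,0,0]],
    [[0,0,-0.002],[0,0,0]],
    [[0,0,-0.05],[0,0,0]],
    [[0,0,-0.15],[0,0,0]],
    [[0,0,-0.25],[0,0,0]]
  ],
  "jaw": 76
}}

```text
time_s: 8.58
position: [0.6372, -0.2604, 0.2046]
tool_rot: [[0.988, 0.153, -0.003], [0.153, -0.988, 0.002], [-0.002, -0.002, -1.0]]
ft_force: [0.5, -0.5, -0.2]
grip_width: 0.0759
gripper_force: 0.0
```

Run:
```python
from h import *
go(.52,-.275,.26,0)
```

```text
t 8.58 shift/0.3 [-0.394  -0.012  -0.1837] turn/45 [-0.0024  0.0032  0.1952] rows 3.1
```

{"api": "step_arm", "payload": {
  "targets": [
    [[-0.32,-0.012,-0.184],[0,0,0]],
    [[-0.32,-0.012,-0.184],[0,0,0]],
    [[-0.32,-0.012,-0.184],[0,0,0]],
    [[-0.32,-0.012,-0.184],[0,0,0]],
    [[-0.32,-0.012,-0.184],[0,0,0]],
    [[-0.32,-0.012,-0.184],[0,0,0]]
  ]
}}

```text
time_s: 9.08
position: [0.5425, -0.2717, 0.2595]
tool_rot: [[0.988, 0.153, -0.001], [0.153, -0.988, 0.001], [-0.0, -0.001, -1.0]]
ft_force: [0.6, 0.5, 0.2]
grip_width: 0.0757
gripper_force: 0.0
```

Run:
```python
from h import *
d=wrist("w7");cv2.imwrite("pics/w7c.png",cv2.resize(np.clip(d["img"][30:230,220:460].astype(float)*1.8,0,255).astype(np.uint8),None,fx=3,fy=3)[:,:,::-1])
go(.38,-.325,.2,-5.8)
```

```text
t 9.13 shift/0.3 [-0.563   0.0934  0.197 ] turn/45 [-0.0015  0.0015  0.3246] rows 4.3
```

View pics/w7c.png

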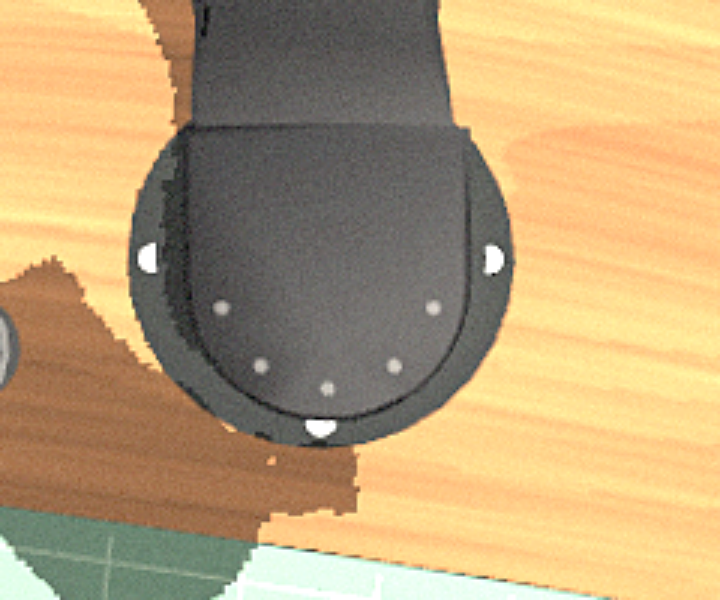

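No beige shows around the black piece: it is flush with the heel all round. Next is the tan lift.

{"api": "step_arm", "payload": {
  "targets": [
    [[-0.55,0.09,0.197],[0,0,0.32]],
    [[-0.55,0.09,0.197],[0,0,0.32]],
    [[-0.55,0.09,0.197],[0,0,0.32]],
    [[-0.55,0.09,0.197],[0,0,0.32]],
    [[-0.55,0.09,0.197],[0,0,0.32]],
    [[-0.55,0.09,0.197],[0,0,0.32]],
    [[-0.55,0.09,0.197],[0,0,0.32]],
    [[-0.55,0.09,0.197],[0,0,0.32]]
  ],
  "jaw": 70
}}

```text
time_s: 9.8
position: [0.3848, -0.3236, 0.2012]
tool_rot: [[0.995, -0.097, 0.001], [-0.097, -0.995, -0.0], [0.001, 0.0, -1.0]]
ft_force: [0.2, 0.7, 0.3]
grip_width: 0.0699
gripper_force: 0.0
```

```bash
cat >> h.py <<'E'
def lift(tag,X,L,back,zg,tol=30):
    d=wrist(tag);s=proj(d,X)[0].astype(int);print("seed",s,d["img"][s[1],s[0]])
    c=blob(d["img"],s,tol);P=cast(d,c,.012,True);o=dfit(P);print(len(c),c.min(0),c.max(0),*o)
    C,v=rays(d,[s],True);Rc,_=cam(d);print("z",(C+v/(v@Rc[2])[:,None]*d["z_map"][s[1],s[0]])[0,2])
    a=np.radians(o[1]);u=np.array([np.cos(a),np.sin(a)]);cc=o[0]-u*o[2]/2;g=cc+u*(L/2-back);print("grasp",g)
    go(g[0],g[1],.06,o[1]);go(g[0],g[1],zg,o[1])
E
python3 -c "
from h import *
lift('w8',[.412,-.332,.012],.064,.021,.002)"
```

```text
seed [329 183] [199 142  80]
236 [297 152] [363 213] [ 0.44054583 -0.33486632] -6.344865988912769 0.05494543753903504 0.058655605
z 0.011133569813917943
grasp [ 0.42417401 -0.33304587]
t 9.85 shift/0.3 [0.1334 0.0189 0.4708] turn/45 [ 0.0005 -0.001   0.0184] rows 3.5
t 9.85 shift/0.3 [0.1332 0.0188 0.6641] turn/45 [ 0.0005 -0.001   0.0184] rows 4.9
```

{"api": "step_arm", "payload": {
  "targets": [
    [[0.118,0.019,0.47],[0,0,0.018]],
    [[0.118,0.019,0.47],[0,0,0.018]],
    [[0.118,0.019,0.47],[0,0,0.018]],
    [[0.118,0.019,0.47],[0,0,0.018]],
    [[0.118,0.019,0.47],[0,0,0.018]],
    [[0.118,0.019,0.47],[0,0,0.018]],
    [[0.118,0.019,0.47],[0,0,0.018]]
  ]
}}

```text
time_s: 10.43
position: [0.4189, -0.3332, 0.0616]
tool_rot: [[0.994, -0.111, 0.002], [-0.111, -0.994, -0.002], [0.002, 0.002, -1.0]]
ft_force: [-0.5, -0.4, -0.1]
grip_width: 0.0696
gripper_force: 0.0
```

```bash
cat >> h.py <<'E'
def warm(img,seed):
    b=cv2.GaussianBlur(img,(3,3),0).astype(float);m=((b[:,:,0]>1.35*b[:,:,2])&(b[:,:,0]>1.1*b[:,:,1])&(b[:,:,0]>25)).astype(np.uint8)
    m=cv2.morphologyEx(m,cv2.MORPH_OPEN,np.ones((3,3),np.uint8));n,L=cv2.connectedComponents(m);m=(L==L[seed[1],seed[0]]).astype(np.uint8)
    c=max(cv2.findContours(m,cv2.RETR_EXTERNAL,cv2.CHAIN_APPROX_NONE)[0],key=cv2.contourArea);return c.reshape(-1,2)
def lift2(tag,X,L,back,zg,new=True):
    d=wrist(tag) if new else dict(np.load(f"/tmp/{tag}.npz"));s=proj(d,X)[0].astype(int);c=warm(d["img"],s)
    P=cast(d,c,.012,True);o=dfit(P);print(s,len(c),c.min(0),c.max(0),*o);x=s[0]
    print([int(v) for v in d["img"][c[:,1].min()-4:c[:,1].min()+14,x].astype(int).sum(1)],d["img"][c[:,1].max()-3:c[:,1].max()+6,x].tolist())
    a=np.radians(o[1]);u=np.array([np.cos(a),np.sin(a)]);g=o[0]-u*o[2]/2+u*(L/2-back);print("grasp",g)
    go(g[0],g[1],zg,o[1])
E
python3 -c "
from h import *
lift2('w8',[.412,-.332,.012],.064,.021,.002,False)
lift2('w9',[.412,-.332,.012],.064,.021,.002)"
```

```text
[329 183] 232 [296 152] [363 222] [ 0.4409075  -0.33453542] -6.1315015047690675 0.06398763020031877 0.05971205
[394, 381, 397, 346, 364, 438, 454, 447, 443, 436, 446, 441, 444, 432, 448, 435, 439, 439] [[100, 64, 32], [99, 61, 30], [95, 62, 39], [71, 56, 39], [50, 68, 58], [56, 69, 59], [51, 63, 55], [114, 137, 118], [117, 145, 123]]
grasp [ 0.42003379 -0.33229305]
t 10.43 shift/0.3 [ 0.003  -0.0037  0.1987] turn/45 [ 0.0024 -0.0024 -0.0053] rows 1.4
[322 277] 369 [266 223] [377 331] [ 0.44261003 -0.33487216] -6.354920487920634 0.06480705778582242 0.059928123
[387, 376, 387, 396, 257, 129, 108, 264, 428, 396, 366, 363, 362, 357, 361, 380, 212, 194] [[100, 63, 33], [104, 66, 30], [104, 63, 34], [96, 63, 39], [58, 57, 43], [63, 83, 71], [90, 115, 98], [93, 115, 96], [119, 145, 125]]
grasp [ 0.42133801 -0.33250306]
t 10.48 shift/0.3 [ 0.0077 -0.0041  0.1997] turn/45 [ 0.0031 -0.0031 -0.0008] rows 1.4
```

{"api": "step_arm", "payload": {
  "targets": [
    [[0.005,-0.004,0.1],[0,0,-0.002]],
    [[0.005,-0.004,0.16],[0,0,-0.002]],
    [[0.005,-0.004,0.19],[0,0,-0.002]],
    [[0.005,-0.004,0.197],[0,0,-0.002]],
    [[0.005,-0.004,0.197],[0,0,-0.002]],
    [[0.005,-0.004,0.197],[0,0,-0.002]]
  ]
}}

```text
time_s: 10.98
position: [0.42, -0.3324, 0.0023]
tool_rot: [[0.994, -0.11, 0.001], [-0.11, -0.994, -0.002], [0.002, 0.002, -1.0]]
ft_force: [-0.5, 0.3, -0.4]
grip_width: 0.0698
gripper_force: 0.0
```

{"api": "step_arm", "payload": {
  "targets": [
    [[0,0,0],[0,0,0]],
    [[0,0,0],[0,0,0]],
    [[0,0,0],[0,0,0]],
    [[0,0,0],[0,0,0]],
    [[0,0,0],[0,0,0]],
    [[0,0,0],[0,0,0]]
  ],
  "jaw": 45,
  "grip_force": 45
}}

```text
time_s: 11.48
position: [0.42, -0.3323, 0.0027]
tool_rot: [[0.994, -0.11, 0.002], [-0.11, -0.994, -0.002], [0.002, 0.002, -1.0]]
ft_force: [-0.7, 1.5, 8.8]
grip_width: 0.0583
gripper_force: 46.9
```

{"api": "step_arm", "payload": {
  "targets": [
    [[0,0,-0.05],[0,0,0]],
    [[0,0,-0.15],[0,0,0]],
    [[0,0,-0.28],[0,0,0]],
    [[0,0,-0.41],[0,0,0]],
    [[0,0,-0.54],[0,0,0]],
    [[0,0,-0.67],[0,0,0]],
    [[0,0,-0.8],[0,0,0]],
    [[0,0,-0.82],[0,0,0]],
    [[0,0,-0.82],[0,0,0]]
  ]
}}

```text
time_s: 12.23
position: [0.42, -0.3323, 0.2502]
tool_rot: [[0.994, -0.11, 0.004], [-0.11, -0.994, -0.005], [0.005, 0.005, -1.0]]
ft_force: [-0.0, 0.4, -0.6]
grip_width: 0.058
gripper_force: 48.9
```

Run:
```python
from h import *
d=wrist("w10")
for x in(290,330,360):print(x,d["img"][255:275,x].tolist())
for y in(275,290):print([int(v) for v in d["img"][y,238:262].astype(int).sum(1)],[int(v) for v in d["img"][y,386:412].astype(int).sum(1)])
go(.56,-.0,.245,2.8)
```

```text
290 [[125, 151, 130], [128, 159, 136], [128, 145, 122], [87, 74, 59], [71, 41, 13], [72, 46, 27], [74, 48, 22], [73, 47, 28], [76, 51, 27], [94, 59, 37], [112, 70, 37], [113, 73, 42], [108, 71, 30], [113, 73, 42], [111, 68, 40], [108, 67, 34], [110, 69, 36], [109, 68, 39], [104, 67, 34], [111, 71, 41]]
330 [[120, 150, 128], [123, 153, 131], [119, 138, 116], [85, 79, 60], [68, 35, 14], [69, 41, 16], [71, 39, 14], [72, 46, 27], [82, 53, 32], [97, 60, 37], [111, 70, 33], [111, 72, 46], [107, 64, 35], [110, 69, 41], [107, 65, 32], [106, 67, 35], [107, 64, 32], [107, 68, 33], [107, 65, 36], [106, 67, 34]]
360 [[121, 146, 122], [127, 157, 135], [119, 137, 113], [82, 72, 58], [70, 39, 11], [73, 45, 24], [74, 48, 23], [63, 39, 13], [94, 58, 28], [168, 110, 63], [226, 147, 82], [217, 140, 77], [216, 138, 75], [214, 137, 75], [214, 136, 74], [216, 140, 80], [217, 140, 79], [224, 146, 83], [188, 120, 65], [96, 62, 37]]
[181, 208, 179, 200, 196, 196, 199, 181, 196, 197, 213, 212, 207, 214, 217, 224, 219, 213, 211, 219, 213, 215, 209, 213] [442, 446, 441, 434, 434, 430, 435, 429, 431, 432, 436, 433, 430, 440, 393, 387, 384, 391, 396, 384, 426, 271, 361, 386, 366, 368]
[185, 209, 200, 184, 201, 207, 155, 96, 37, 70, 41, 78, 161, 225, 222, 230, 209, 221, 200, 206, 214, 217, 219, 216] [212, 208, 209, 197, 194, 215, 202, 207, 212, 211, 168, 104, 40, 53, 45, 71, 136, 217, 205, 208, 193, 198, 205, 196, 195, 196]
t 12.28 shift/0.3 [ 0.3435 -1.1505  0.0078] turn/45 [ 0.002  -0.0017 -0.203 ] rows 8.6
```

{"api": "step_arm", "payload": {
  "targets": [
    [[0.2,-0.6,0],[0,0,-0.1]],
    [[0.2,-0.6,0],[0,0,-0.1]],
    [[0.2,-0.6,0],[0,0,-0.1]],
    [[0.2,-0.6,0],[0,0,-0.1]],
    [[0.2,-0.6,0],[0,0,-0.1]],
    [[0.2,-0.6,0],[0,0,-0.1]]
  ]
}}

```text
time_s: 12.78
position: [0.4996, -0.1552, 0.2451]
tool_rot: [[1.0, -0.027, -0.003], [-0.027, -1.0, 0.003], [-0.003, -0.003, -1.0]]
ft_force: [-0.2, 0.0, -0.7]
grip_width: 0.0579
gripper_force: 48.9
```

Run:
```python
from h import *
d=dict(np.load("/tmp/w10.npz"))
from rig import env
s=env.observe();R,C=cam(d);T=np.array([.42,-.3323,.2502]);a=np.radians(-6.32);Rt=np.array([[np.cos(a),np.sin(a),0],[np.sin(a),-np.cos(a),0],[0,0,-1]])
for r,h in((258.,.0007),(264,.0097)): print(((cast(d,[[323,r]],T[2]+h,True)-T)@Rt))
go(.56,0,.245,2.8)
```

```text
[[ 0.02066609 -0.00026536 -0.0007    ]]
[[ 0.02119162 -0.00029313 -0.0097    ]]
t 12.78 shift/0.3 [ 0.1871 -0.5226  0.0011] turn/45 [-0.0037  0.0035 -0.0969] rows 4.0
```

{"api": "step_arm", "payload": {
  "targets": [
    [[0.187,-0.515,0],[0,0,-0.097]],
    [[0.187,-0.515,0],[0,0,-0.097]],
    [[0.187,-0.515,0],[0,0,-0.097]],
    [[0.187,-0.515,0],[0,0,-0.097]],
    [[0.187,-0.515,0],[0,0,-0.097]],
    [[0.187,-0.515,0],[0,0,-0.097]],
    [[0.187,-0.515,0],[0,0,-0.097]]
  ]
}}

```text
time_s: 13.37
position: [0.5596, -0.0075, 0.2456]
tool_rot: [[0.999, 0.044, -0.003], [0.044, -0.999, 0.0], [-0.003, -0.0, -1.0]]
ft_force: [0.5, -0.2, -0.7]
grip_width: 0.0578
gripper_force: 48.9
```

Run:
```python
from h import *
from rig import env
d=wrist("w11");s=env.observe();print(s["position"],s["tool_rot"][:,0])
o,im=heel(d,.1255,[.6399,.0012,.1255])
a=np.radians(o[1]);u=np.array([np.cos(a),np.sin(a)]);O=o[0]-u*o[2]/2+u*.032;g=O-u*.0208;print(O,g)
go(g[0],g[1],.135,o[1])
```

```text
[ 0.55957168 -0.00800022  0.24591315] [ 0.99907945  0.04284953 -0.00204377]
seed [316 120] n 292 [0.6690431  0.00155317] 3.4052437493307477 0.0626344294581742 0.058169793
zmap height [6.40391144e-01 2.57940780e-05 1.26286831e-01]
[0.6697247  0.00159372] [6.48961428e-01 3.58251573e-04]
t 13.42 shift/0.3 [ 0.2996 -0.015   0.3691] turn/45 [-0.0002  0.0026 -0.0211] rows 3.4
```

{"api": "step_arm", "payload": {
  "targets": [
    [[0.13,-0.015,0.04],[0,0.003,-0.02]],
    [[0.25,-0.015,0.14],[0,0.003,-0.02]],
    [[0.3,-0.015,0.26],[0,0.003,-0.02]],
    [[0.3,-0.015,0.35],[0,0.003,-0.02]],
    [[0.3,-0.015,0.386],[0,0.003,-0.02]],
    [[0.3,-0.015,0.386],[0,0.003,-0.02]],
    [[0.3,-0.015,0.386],[0,0.003,-0.02]],
    [[0.3,-0.015,0.386],[0,0.003,-0.02]],
    [[0.3,-0.015,0.386],[0,0.003,-0.02]]
  ]
}}

```text
time_s: 14.17
position: [0.6503, 0.0012, 0.1336]
tool_rot: [[0.998, 0.059, 0.006], [0.059, -0.998, -0.001], [0.006, 0.001, -1.0]]
ft_force: [-0.6, 0.4, -1.0]
grip_width: 0.0577
gripper_force: 48.9
```

```bash
cat >> h.py <<'E'
def strip(tag,z,off,cols):
    "beige strip ahead of held plate: heel edge (top of strip) and plate bottom edge, in tool frame"
    d=wrist(tag)
    from rig import env
    s=env.observe();R=np.array(s["tool_rot"]);T=s["position"];print(np.round(T,4),R[:,0].round(4),s["ft_force"].round(1))
    for x in cols: print(x,["%d/%d"%(int(a.sum()),int(100*(a[2]+1)/(a[0]+1))) for a in d["img"][238:274,x].astype(int)])
    f=lambda r,zz:np.round((cast(d,[[cols[0],r],[cols[-1],r]],zz,True)-T)@R,4)[:,:2].tolist()
    for r in(240,245,250,255,260):print(r,"heel plane",f(r,z),"plate bottom",f(r,T[2]+off))
    return d
E
python3 -c "
from h import *
strip('w12',.1255,.0007,(265,290,350,380))"
```

```text
[0.6502 0.0013 0.1333] [0.9982 0.0595 0.0056] [-0.8 -0.1 -0.9]
265 ['218/32', '223/35', '231/36', '234/40', '205/35', '142/32', '156/39', '160/35', '141/25', '161/37', '161/41', '162/43', '162/38', '166/41', '157/32', '161/41', '170/61', '227/80', '294/75', '301/77', '189/48', '147/29', '156/37', '151/32', '166/38', '161/36', '219/40', '259/39', '240/37', '239/36', '241/38', '217/29', '229/33', '221/33', '232/36', '223/32']
290 ['222/34', '214/32', '232/35', '231/41', '192/42', '160/40', '160/40', '156/37', '156/33', '179/47', '159/38', '162/36', '174/44', '145/33', '126/33', '146/50', '186/70', '253/74', '289/73', '269/69', '179/46', '130/21', '152/29', '179/45', '153/35', '169/34', '210/37', '234/33', '234/34', '229/32', '243/40', '222/33', '237/38', '233/38', '234/33', '236/37']
350 ['230/40', '222/33', '218/33', '214/32', '184/37', '150/37', '151/40', '146/27', '153/40', '128/37', '146/50', '127/35', '143/45', '138/43', '115/28', '121/40', '194/72', '242/74', '302/75', '258/71', '174/46', '162/40', '162/39', '165/40', '135/21', '154/35', '196/34', '227/31', '227/33', '232/36', '2
[... 238 characters left out ...]
71', '301/78', '264/69', '173/45', '148/32', '153/35', '143/25', '145/32', '176/34', '203/27', '237/38', '217/31', '234/36', '226/33', '226/33', '233/37', '224/31', '220/30', '217/31']
240 heel plane [[0.0258, -0.0247], [0.0258, 0.0241]] plate bottom [[0.0281, -0.0233], [0.0282, 0.0227]]
245 heel plane [[0.0236, -0.0248], [0.0236, 0.0242]] plate bottom [[0.0261, -0.0234], [0.0261, 0.0228]]
250 heel plane [[0.0214, -0.0249], [0.0214, 0.0242]] plate bottom [[0.024, -0.0235], [0.024, 0.0229]]
255 heel plane [[0.0191, -0.025], [0.0192, 0.0243]] plate bottom [[0.0218, -0.0236], [0.0219, 0.023]]
260 heel plane [[0.0169, -0.0251], [0.0169, 0.0244]] plate bottom [[0.0197, -0.0237], [0.0197, 0.0231]]
```

```bash
python3 -c "
from h import *
go(.649,.0004,.127,3.4)"
```

```text
t 14.22 shift/0.3 [-0.0043  0.0028  0.0209] turn/45 [ 0.0011 -0.0071  0.0003] rows 0.2
```

{"api": "step_arm", "payload": {
  "targets": [
    [[-0.0043,0.0028,0.01],[0,-0.006,0]],
    [[-0.0043,0.0028,0.02],[0,-0.006,0]],
    [[-0.0043,0.0028,0.02],[0,-0.006,0]],
    [[-0.0043,0.0028,0.02],[0,-0.006,0]],
    [[-0.0043,0.0028,0.02],[0,-0.006,0]],
    [[-0.0043,0.0028,0.02],[0,-0.006,0]]
  ]
}}

```text
time_s: 14.72
position: [0.6486, 0.0007, 0.1251]
tool_rot: [[0.998, 0.06, -0.002], [0.06, -0.998, -0.0], [-0.002, -0.0, -1.0]]
ft_force: [0.2, 0.3, -0.5]
grip_width: 0.0582
gripper_force: 48.9
```

```bash
python3 -c "
from h import *
strip('w13',.1255,.0007,(265,290,350,380))
go(.649,.0004,.1245,3.4)"
```

```text
[0.6486 0.0007 0.1251] [ 0.9982  0.0598 -0.0024] [-0.7  0.8 -1. ]
265 ['228/33', '222/34', '231/35', '224/34', '196/26', '186/36', '154/37', '166/39', '157/35', '175/44', '157/37', '169/43', '168/42', '138/22', '162/36', '171/40', '135/21', '140/34', '160/55', '231/86', '183/50', '151/35', '135/21', '168/43', '162/40', '145/25', '193/33', '254/37', '242/35', '244/37', '246/38', '254/40', '225/32', '229/37', '239/38', '229/35']
290 ['234/37', '220/34', '220/29', '235/40', '221/35', '185/35', '159/40', '168/39', '162/38', '150/35', '169/43', '159/41', '150/32', '150/35', '129/22', '166/53', '133/38', '140/43', '195/73', '188/66', '174/45', '149/28', '174/41', '172/39', '133/21', '184/43', '195/31', '257/40', '228/33', '240/35', '231/36', '217/28', '240/38', '231/35', '227/33', '232/37']
350 ['227/36', '232/36', '233/39', '223/33', '219/35', '182/42', '141/26', '146/33', '151/35', '155/37', '120/25', '152/47', '134/35', '145/43', '137/39', '131/38', '125/27', '152/47', '194/76', '215/70', '178/44', '177/45', '147/32', '148/26', '164/45', '169/38', '208/37', '245/36', '239/40', '231/33',
[... 325 characters left out ...]
 '211/30', '233/37', '239/38', '223/33', '235/36', '234/34', '227/36', '232/37', '233/36', '210/30']
240 heel plane [[0.0281, -0.0234], [0.0282, 0.0225]] plate bottom [[0.0282, -0.0234], [0.0283, 0.0225]]
245 heel plane [[0.026, -0.0235], [0.0261, 0.0226]] plate bottom [[0.0261, -0.0235], [0.0262, 0.0226]]
250 heel plane [[0.0239, -0.0236], [0.024, 0.0227]] plate bottom [[0.024, -0.0235], [0.0241, 0.0227]]
255 heel plane [[0.0218, -0.0237], [0.0219, 0.0228]] plate bottom [[0.0219, -0.0236], [0.022, 0.0228]]
260 heel plane [[0.0197, -0.0238], [0.0197, 0.0229]] plate bottom [[0.0198, -0.0237], [0.0198, 0.0229]]
t 14.77 shift/0.3 [0.0013 0.0012 0.0021] turn/45 [-0.      0.003   0.0007] rows 0.0
```

```bash
cat >> h.py <<'E'
def ends(tag,r1,r2,L,Rr):
    d=dict(np.load(f"/tmp/{tag}.npz"))
    for r in(r1,r2):
        print(r)
        for a in(L,Rr):print("  ",a,["%d/%d"%(int(q.sum()),int(100*(q[2]+1)/(q[0]+1))) for q in d["img"][r,a:a+26].astype(int)])
E
python3 -c "
from h import *
ends('w13',257,261,235,382)"
```

```text
257
   235 ['211/46', '152/68', '99/120', '89/96', '110/97', '96/96', '106/97', '123/104', '103/86', '101/91', '121/97', '88/103', '85/100', '97/82', '88/144', '79/89', '94/87', '208/45', '243/41', '245/75', '242/87', '227/82', '238/85', '248/84', '223/81', '240/82']
   382 ['169/55', '191/59', '189/62', '173/56', '177/53', '187/61', '190/63', '178/59', '177/56', '172/53', '184/60', '172/56', '169/64', '245/42', '329/38', '237/66', '149/106', '176/98', '164/96', '167/96', '174/95', '155/89', '167/91', '166/94', '173/100', '160/86']
261
   235 ['217/45', '227/49', '203/49', '56/111', '77/116', '109/118', '109/105', '120/95', '119/97', '106/100', '106/100', '82/143', '115/73', '167/43', '161/36', '156/35', '175/42', '175/43', '149/32', '161/38', '166/39', '171/42', '169/41', '168/41', '169/39', '165/39']
   382 ['172/41', '159/35', '158/39', '139/22', '177/45', '173/43', '162/35', '167/39', '147/27', '156/34', '159/37', '163/37', '166/39', '161/39', '163/41', '146/25', '151/35', '159/81', '168/105', '177/98', '170/98', '162/94', '184/96', '142/93', '166/91', '172/98']
```

{"api": "step_arm", "payload": {
  "targets": [
    [[0.002,0.0006,0.0],[0,0.002,0]],
    [[0.002,0.0006,0.002],[0,0.002,0]],
    [[0.002,0.0006,0.0045],[0,0.002,0]],
    [[0.002,0.0006,0.0045],[0,0.002,0]],
    [[0.002,0.0006,0.0045],[0,0.002,0]]
  ]
}}

```text
time_s: 15.18
position: [0.6494, 0.0005, 0.1248]
tool_rot: [[0.998, 0.06, 0.001], [0.06, -0.998, -0.0], [0.0, 0.0, -1.0]]
ft_force: [-1.9, -0.3, 6.2]
grip_width: 0.058
gripper_force: 49.5
```

```bash
python3 -c "
from h import *
strip('w14',.1255,.0007,(265,290,350,380))
ends('w14',257,258,235,382)
"
```

```text
[6.494e-01 6.000e-04 1.248e-01] [9.982e-01 5.990e-02 4.000e-04] [-1.4  0.8  5.9]
265 ['230/38', '221/32', '214/30', '219/34', '221/31', '232/36', '229/35', '165/34', '149/31', '139/36', '129/33', '155/51', '144/44', '129/35', '108/25', '139/48', '132/45', '130/30', '143/47', '144/42', '155/31', '170/39', '159/35', '167/40', '163/42', '168/40', '223/45', '245/34', '239/35', '238/35', '229/34', '238/36', '235/38', '224/31', '240/39', '228/34']
290 ['224/34', '225/34', '217/30', '230/37', '228/35', '236/36', '236/36', '173/36', '152/30', '110/21', '141/42', '125/34', '140/41', '124/37', '149/50', '137/45', '145/44', '142/46', '138/46', '127/38', '155/37', '155/29', '153/35', '158/36', '160/41', '160/38', '207/38', '254/38', '257/39', '221/29', '215/29', '235/36', '224/32', '234/36', '217/31', '230/35']
350 ['215/32', '223/33', '212/28', '213/31', '231/37', '223/33', '229/34', '158/40', '163/37', '155/46', '139/45', '119/33', '146/43', '144/47', '144/43', '145/44', '128/31', '117/26', '136/41', '141/40', '159/39', '170/43', '150/33', '154/32', '146/33', '154/28', '199/33', '223/30', '225
[... 1342 characters left out ...]
', '133/36', '146/35', '151/40', '183/80', '176/105', '162/101', '169/100', '155/103', '176/98', '162/96', '173/94', '166/94', '161/100', '188/93', '160/92']
258
   235 ['144/65', '90/93', '89/114', '107/105', '115/95', '127/93', '89/103', '111/102', '80/100', '122/88', '96/106', '82/103', '87/96', '77/88', '150/62', '173/45', '176/37', '167/38', '174/37', '154/32', '173/40', '165/40', '155/31', '146/27', '146/29', '146/31']
   382 ['182/47', '164/33', '146/28', '146/28', '166/43', '173/45', '164/34', '134/24', '147/30', '165/38', '168/41', '155/31', '175/39', '171/39', '157/42', '162/71', '166/107', '169/100', '179/100', '181/98', '173/96', '162/94', '181/96', '159/96', '161/91', '172/103']
```

Flush, with 6 N contact. Release, back off, and check for beige by colour.

{"api": "step_arm", "payload": {
  "targets": [
    [[0,0,-0.002],[0,0,0]],
    [[0,0,-0.002],[0,0,0]],
    [[0,0,-0.002],[0,0,0]],
    [[0,0,-0.002],[0,0,0]],
    [[0,0,-0.05],[0,0,0]],
    [[0,0,-0.15],[0,0,0]],
    [[0,0,-0.27],[0,0,0]],
    [[-0.1,0,-0.38],[0,0,0]],
    [[-0.22,0,-0.4],[0,0,0]],
    [[-0.32,0,-0.4],[0,0,0]]
  ],
  "jaw": 70
}}

```text
time_s: 16.07
position: [0.5526, -0.0053, 0.2464]
tool_rot: [[0.998, 0.06, 0.004], [0.06, -0.998, -0.001], [0.004, 0.002, -1.0]]
ft_force: [1.4, -0.7, -0.6]
grip_width: 0.0696
gripper_force: 0.0
```

Run:
```python
from h import *
d=wrist("w15");X=[.640,.0005,.134];s=proj(d,X)[0].astype(int);c=warm(d["img"],s)
# outline of the lift top against the heel: blob at z .134
c2=blob(d["img"],s,25);print(s,len(c2),*dfit(cast(d,c2,.1345,True)))
b=d["img"].astype(float);w=(b[...,2]/(b[...,0]+1)>.6)&(b[...,2]/(b[...,0]+1)<.9)&(b.sum(2)>150)
M=np.zeros(w.shape,np.uint8);cv2.drawContours(M,[c2.reshape(-1,1,2)],-1,1,-1);ring=cv2.dilate(M,np.ones((7,7)))-M
print("beige in ring",(w&(ring>0)).sum(),ring.sum())
go(.39,.005,.2,-19)
```

```text
[322 111] 477 [0.7218645  0.00561173] 3.433187184479971 0.11491979517080993 0.067097895
beige in ring 50 1382
t 16.12 shift/0.3 [-0.5211 -0.0639  0.1513] turn/45 [0.0008 0.0031 0.4989] rows 3.9
```

{"api": "step_arm", "payload": {
  "targets": [
    [[-0.52,-0.064,0.15],[0,0,0.5]],
    [[-0.52,-0.064,0.15],[0,0,0.5]],
    [[-0.52,-0.064,0.15],[0,0,0.5]],
    [[-0.52,-0.064,0.15],[0,0,0.5]],
    [[-0.52,-0.064,0.15],[0,0,0.5]],
    [[-0.52,-0.064,0.15],[0,0,0.5]],
    [[-0.52,-0.064,0.15],[0,0,0.5]],
    [[-0.52,-0.064,0.15],[0,0,0.5]]
  ],
  "jaw": 58
}}

```text
time_s: 16.78
position: [0.398, 0.0043, 0.1995]
tool_rot: [[0.945, -0.327, 0.001], [-0.327, -0.945, -0.001], [0.001, 0.0, -1.0]]
ft_force: [-0.3, 0.2, -0.2]
grip_width: 0.0577
gripper_force: 0.0
```

Run:
```python
from h import *
lift2('w16',[.43,.0,.012],.050,.0155,.06)
```

```text
[316 180] 182 [291 154] [342 209] [ 0.452035   -0.00780746] -19.18484094064227 0.04967484205433952 0.04556357
[352, 339, 349, 300, 192, 265, 291, 286, 278, 293, 277, 296, 284, 287, 267, 282, 281, 285] [[146, 49, 52], [110, 30, 35], [56, 7, 13], [56, 50, 45], [59, 78, 67], [55, 71, 63], [60, 70, 63], [57, 72, 63], [53, 70, 59]]
grasp [ 0.43754938 -0.00276733]
t 16.83 shift/0.3 [ 0.1322 -0.0209  0.4646] turn/45 [ 0.0003 -0.0009  0.0028] rows 3.5
```

{"api": "step_arm", "payload": {
  "targets": [
    [[0.132,-0.021,0.46],[0,0,0.003]],
    [[0.132,-0.021,0.46],[0,0,0.003]],
    [[0.132,-0.021,0.46],[0,0,0.003]],
    [[0.132,-0.021,0.46],[0,0,0.003]],
    [[0.132,-0.021,0.46],[0,0,0.003]],
    [[0.132,-0.021,0.46],[0,0,0.003]],
    [[0.132,-0.021,0.46],[0,0,0.003]]
  ]
}}

```text
time_s: 17.42
position: [0.4367, -0.0025, 0.062]
tool_rot: [[0.944, -0.329, 0.001], [-0.329, -0.944, -0.001], [0.001, 0.0, -1.0]]
ft_force: [0.9, -0.1, 0.6]
grip_width: 0.058
gripper_force: 0.0
```

Run:
```python
from h import *
go(.4375,-.0027,.0035,-19.1)
lift2('w17',[.43,.0,.012],.050,.0155,.0035)
```

```text
t 17.42 shift/0.3 [ 0.0025 -0.0002  0.1952] turn/45 [ 0.0003 -0.0015 -0.002 ] rows 1.4
[323 277] 287 [282 232] [366 318] [ 0.45408666 -0.00893969] -19.485896835447647 0.05128905823102764 0.045795336
[217, 200, 208, 206, 180, 86, 93, 62, 109, 119, 127, 109, 106, 140, 129, 134, 150, 112] [[72, 27, 28], [75, 31, 30], [72, 16, 22], [59, 29, 27], [63, 82, 69], [68, 83, 77], [63, 77, 65], [60, 76, 65], [63, 78, 67]]
grasp [ 0.43886683 -0.00355428]
t 17.47 shift/0.3 [0.0077 0.001  0.1962] turn/45 [ 0.0002 -0.0026  0.0065] rows 1.4
```

{"api": "step_arm", "payload": {
  "targets": [
    [[0.003,0,0.1],[0,0,0]],
    [[0.003,0,0.16],[0,0,0]],
    [[0.003,0,0.188],[0,0,0]],
    [[0.003,0,0.194],[0,0,0]],
    [[0.003,0,0.194],[0,0,0]],
    [[0.003,0,0.194],[0,0,0]]
  ]
}}

```text
time_s: 17.97
position: [0.4373, -0.0028, 0.0039]
tool_rot: [[0.944, -0.329, 0.001], [-0.329, -0.944, -0.001], [0.001, 0.0, -1.0]]
ft_force: [0.3, 1.5, 0.1]
grip_width: 0.0579
gripper_force: 0.0
```

{"api": "step_arm", "payload": {
  "targets": [
    [[0,0,0],[0,0,0]],
    [[0,0,0],[0,0,0]],
    [[0,0,0],[0,0,0]],
    [[0,0,0],[0,0,0]],
    [[0,0,0],[0,0,0]],
    [[0,0,0],[0,0,0]]
  ],
  "jaw": 32,
  "grip_force": 45
}}

```text
time_s: 18.47
position: [0.4373, -0.0028, 0.0041]
tool_rot: [[0.944, -0.329, 0.002], [-0.329, -0.944, -0.001], [0.002, 0.0, -1.0]]
ft_force: [-1.5, 0.3, 10.8]
grip_width: 0.0443
gripper_force: 44.6
```

{"api": "step_arm", "payload": {
  "targets": [
    [[0,0,-0.05],[0,0,0]],
    [[0,0,-0.15],[0,0,0]],
    [[0,0,-0.28],[0,0,0]],
    [[0,0,-0.41],[0,0,0]],
    [[0,0,-0.54],[0,0,0]],
    [[0,0,-0.67],[0,0,0]],
    [[0,0,-0.8],[0,0,0]],
    [[0,0,-0.84],[0,0,0]],
    [[0,0,-0.84],[0,0,0]]
  ]
}}

```text
time_s: 19.22
position: [0.4378, -0.0028, 0.2587]
tool_rot: [[0.944, -0.329, 0.007], [-0.329, -0.944, -0.002], [0.008, -0.0, -1.0]]
ft_force: [0.1, 1.0, -0.5]
grip_width: 0.0441
gripper_force: 46.8
```

Run:
```python
from h import *
d=wrist("w18")
from rig import env
s=env.observe();R=np.array(s["tool_rot"]);T=s["position"];print(T,s["grip_width"])
for x in(290,323,355):print(x,d["img"][245:280,x].astype(int).tolist()[::1])
f=lambda r,h:np.round((cast(d,[[323,r]],T[2]+h,True)-T)@R,4).tolist()
for r in(250,260,270):print(r,f(r,-.0005),f(r,.0085))
go(.54,.255,.26,1)
```

```text
[ 0.43700684 -0.00258644  0.25627725] 0.044336874391256595
290 [[66, 81, 69], [66, 76, 68], [62, 75, 66], [63, 77, 64], [73, 86, 74], [81, 92, 80], [73, 88, 72], [78, 92, 77], [79, 89, 77], [67, 80, 68], [66, 80, 70], [58, 75, 62], [62, 77, 68], [59, 77, 62], [61, 75, 64], [68, 82, 71], [62, 75, 63], [59, 75, 65], [63, 78, 64], [66, 80, 70], [63, 79, 66], [63, 79, 67], [64, 82, 71], [52, 50, 46], [46, 25, 19], [48, 6, 9], [49, 19, 22], [55, 30, 22], [52, 21, 22], [50, 12, 22], [62, 26, 26], [81, 22, 22], [78, 31, 24], [74, 18, 32], [76, 23, 28]]
323 [[115, 144, 121], [112, 142, 120], [113, 143, 122], [113, 139, 119], [113, 142, 118], [114, 141, 119], [112, 142, 120], [113, 142, 120], [113, 141, 120], [109, 140, 118], [113, 141, 118], [111, 139, 118], [110, 139, 117], [113, 141, 121], [112, 142, 121], [112, 141, 120], [111, 140, 118], [115, 144, 121], [110, 141, 115], [113, 143, 119], [108, 136, 116], [114, 143, 121], [115, 152, 126], [92, 101, 85], [54, 38, 29], [44, 2, 5], [48, 19, 19], [50, 9, 12], [53, 31, 34], [50, 27, 17], [60, 17, 26], [75, 28, 31], [74, 28, 23], [69, 23, 17], [71, 22, 22]]
355 [[111, 141, 118], [112, 143, 119], [110, 138, 116], [112, 141, 117], [114, 140, 118], [111, 139, 118], [114, 142, 120], [111, 139, 118], [112, 140, 120], [111, 138, 117], [112, 140, 120], [116, 145, 120], [112, 141, 121], [110, 140, 118], [113, 140, 121], [160, 182, 156], [156, 178, 152], [103, 133, 113], [115, 143, 121], [114, 143, 121], [113, 143, 121], [113, 142, 122], [122, 154, 130], [87, 91, 80], [51, 34, 29], [45, 4, 5], [45, 8, 8], [49, 9, 9], [50, 17, 27], [50, 14, 12], [65, 27, 28], [74, 17, 20], [70, 22, 22], [72, 16, 25], [73, 19, 29]]
250 [[0.0236, -0.0003, 0.0006]] [[0.0264, -0.0003, -0.0084]]
260 [[0.0193, -0.0003, 0.0006]] [[0.0223, -0.0003, -0.0084]]
270 [[0.015, -0.0003, 0.0005]] [[0.0182, -0.0003, -0.0084]]
t 19.27 shift/0.3 [ 0.0419 -0.9238 -0.0123] turn/45 [ 0.0008 -0.004  -0.4488] rows 6.7
```

{"api": "step_arm", "payload": {
  "targets": [
    [[0.042,-0.92,-0.01],[0,0,-0.45]],
    [[0.042,-0.92,-0.01],[0,0,-0.45]],
    [[0.042,-0.92,-0.01],[0,0,-0.45]],
    [[0.042,-0.92,-0.01],[0,0,-0.45]],
    [[0.042,-0.92,-0.01],[0,0,-0.45]],
    [[0.042,-0.92,-0.01],[0,0,-0.45]],
    [[0.042,-0.92,-0.01],[0,0,-0.45]],
    [[0.042,-0.92,-0.01],[0,0,-0.45]],
    [[0.042,-0.92,-0.01],[0,0,-0.45]],
    [[0.042,-0.92,-0.01],[0,0,-0.45]]
  ]
}}

```text
time_s: 20.1
position: [0.539, 0.2532, 0.2565]
tool_rot: [[1.0, 0.018, -0.003], [0.018, -1.0, -0.001], [-0.003, 0.001, -1.0]]
ft_force: [-0.6, -0.6, -0.9]
grip_width: 0.0446
gripper_force: 46.8
```

Run:
```python
from h import *
from rig import env
d=wrist("w19");s=env.observe();print(s["position"],s["tool_rot"][:,0])
o,im=heel(d,.140,[.6094,.2593,.140])
a=np.radians(o[1]);u=np.array([np.cos(a),np.sin(a)]);O=o[0]-u*o[2]/2+u*.025;g=O-u*.0158;print(O,g)
go(g[0],g[1],.144,o[1])
```

```text
[0.53915435 0.25284315 0.256979  ] [ 0.99984817  0.01726426 -0.00236446]
seed [316 134] n 232 [0.6324682  0.25722927] 0.7416745568002767 0.04747907740723892 0.04272789
zmap height [0.61291211 0.25561088 0.13995194]
[0.63372858 0.25724558] [0.6179299  0.25704106]
t 20.15 shift/0.3 [ 0.2637 -0.0097  0.376 ] turn/45 [0.0009 0.003  0.0055] rows 3.3
```

{"api": "step_arm", "payload": {
  "targets": [
    [[0.12,-0.01,0.04],[0,0,0]],
    [[0.22,-0.01,0.13],[0,0,0]],
    [[0.264,-0.01,0.24],[0,0,0]],
    [[0.264,-0.01,0.33],[0,0,0.005]],
    [[0.264,-0.01,0.37],[0,0,0.005]],
    [[0.264,-0.01,0.37],[0,0,0.005]],
    [[0.264,-0.01,0.37],[0,0,0.005]],
    [[0.264,-0.01,0.37],[0,0,0.005]],
    [[0.264,-0.01,0.37],[0,0,0.005]]
  ]
}}

```text
time_s: 20.9
position: [0.619, 0.2581, 0.1483]
tool_rot: [[1.0, 0.014, 0.002], [0.014, -1.0, 0.001], [0.002, -0.001, -1.0]]
ft_force: [0.0, -0.2, 1.3]
grip_width: 0.0442
gripper_force: 49.3
```

```bash
python3 -c "
from h import *
strip('w20',.140,-.0005,(285,305,340,360))
go(.618,.257,.142,.8)"
```

```text
[0.6189 0.2582 0.1481] [0.9999 0.0141 0.0015] [ 0.1 -0.3  0.1]
285 ['140/35', '141/31', '130/25', '143/38', '147/34', '137/34', '130/37', '100/33', '101/35', '106/43', '69/26', '116/45', '110/39', '101/38', '123/39', '122/47', '89/31', '95/30', '90/33', '122/42', '72/20', '103/43', '77/26', '106/50', '112/50', '83/34', '109/44', '168/58', '235/77', '365/75', '378/76', '233/65', '105/37', '112/43', '120/46', '117/36']
305 ['128/28', '154/38', '143/37', '131/27', '142/34', '129/22', '133/38', '82/29', '85/28', '107/41', '88/29', '85/30', '117/49', '117/47', '102/38', '119/40', '116/40', '102/37', '81/20', '102/38', '96/43', '104/54', '88/34', '75/30', '99/43', '88/30', '112/50', '127/49', '247/78', '357/73', '377/75', '219/69', '80/22', '111/37', '106/38', '112/46']
340 ['135/34', '145/35', '163/43', '131/30', '141/40', '144/35', '154/41', '108/34', '111/39', '92/35', '110/40', '117/44', '77/17', '114/46', '63/16', '129/46', '82/27', '103/36', '116/44', '113/45', '94/40', '87/27', '99/35', '67/25', '119/55', '66/17', '79/34', '126/53', '250/76', '334/72', '312/70', '183/60', '87/35', '
[... 284 characters left out ...]
7/29', '111/47', '260/81', '343/75', '250/66', '129/46', '107/36', '72/18', '109/38', '86/26']
240 heel plane [[0.0258, -0.0162], [0.0258, 0.0155]] plate bottom [[0.0279, -0.0154], [0.0279, 0.0147]]
245 heel plane [[0.0236, -0.0163], [0.0236, 0.0156]] plate bottom [[0.0258, -0.0154], [0.0258, 0.0148]]
250 heel plane [[0.0214, -0.0163], [0.0214, 0.0156]] plate bottom [[0.0237, -0.0155], [0.0237, 0.0148]]
255 heel plane [[0.0191, -0.0164], [0.0192, 0.0157]] plate bottom [[0.0216, -0.0155], [0.0216, 0.0149]]
260 heel plane [[0.0169, -0.0164], [0.0169, 0.0157]] plate bottom [[0.0194, -0.0156], [0.0195, 0.015]]
t 20.95 shift/0.3 [-0.0032  0.004   0.0204] turn/45 [-0.0006 -0.0019  0.0002] rows 0.2
```

Run:
```python
from h import *
for t in("w19","w20"):
    d=np.load(f"/tmp/{t}.npz")["img"].astype(int)
    for x in(280,295,340,355,365):print(t,x,[int(v) for v in d[262:284,x,0]])
ends("w20",267,272,255,360)
```

```text
w19 280 [153, 158, 143, 73, 83, 78, 67, 53, 50, 51, 52, 52, 52, 70, 83, 78, 87, 80, 83, 81, 80, 78]
w19 295 [64, 69, 64, 69, 95, 71, 57, 53, 57, 50, 55, 54, 54, 61, 78, 83, 76, 75, 75, 76, 76, 70]
w19 340 [125, 121, 121, 122, 142, 189, 114, 62, 49, 51, 50, 45, 57, 65, 81, 82, 76, 71, 75, 76, 75, 80]
w19 355 [121, 120, 123, 119, 115, 218, 117, 57, 46, 50, 51, 53, 55, 75, 79, 75, 77, 78, 78, 76, 75, 75]
w19 365 [116, 123, 120, 119, 119, 198, 102, 55, 48, 53, 53, 52, 56, 70, 80, 75, 76, 74, 77, 75, 79, 70]
w20 280 [50, 48, 53, 76, 92, 137, 142, 88, 62, 60, 63, 63, 65, 62, 72, 100, 90, 90, 92, 90, 90, 89]
w20 295 [52, 46, 50, 64, 93, 136, 144, 97, 60, 59, 60, 67, 61, 58, 79, 99, 96, 92, 90, 89, 89, 89]
w20 340 [60, 46, 51, 59, 94, 128, 123, 80, 56, 55, 59, 60, 63, 61, 94, 86, 88, 87, 88, 86, 86, 86]
w20 355 [50, 52, 45, 53, 93, 135, 103, 65, 61, 60, 61, 61, 57, 74, 95, 82, 84, 88, 86, 84, 92, 89]
w20 365 [51, 53, 51, 56, 94, 132, 102, 64, 58, 58, 60, 63, 62, 71, 93, 85, 84, 86, 86, 82, 88, 91]
267
   255 ['129/97', '131/97', '118/100', '123/95', '126/102', '119/84', '106/100', '113/105',
[... 275 characters left out ...]
7/76', '350/74', '370/75', '362/75', '362/77', '356/73', '367/75', '353/75', '372/76', '242/58', '167/59', '214/92', '207/100', '208/97', '209/95', '213/97', '196/95', '212/95']
272
   255 ['198/95', '200/97', '206/95', '190/96', '199/95', '206/98', '189/96', '194/96', '183/95', '204/102', '188/86', '120/51', '74/16', '98/21', '113/44', '106/37', '74/17', '74/17', '112/47', '91/34', '99/34', '88/23', '87/22', '130/50', '65/15', '117/45']
   360 ['109/38', '76/17', '86/29', '150/54', '112/40', '82/16', '112/41', '118/39', '91/33', '92/21', '93/30', '123/46', '106/33', '96/37', '118/37', '101/30', '89/32', '81/24', '93/35', '92/25', '154/68', '197/89', '202/103', '213/100', '207/95', '209/89']
```

{"api": "step_arm", "payload": {
  "targets": [
    [[-0.0035,0.001,0.01],[0,-0.002,0]],
    [[-0.0035,0.001,0.018],[0,-0.002,0]],
    [[-0.0035,0.001,0.019],[0,-0.002,0]],
    [[-0.0035,0.001,0.019],[0,-0.002,0]],
    [[-0.0035,0.001,0.019],[0,-0.002,0]],
    [[-0.0035,0.001,0.019],[0,-0.002,0]]
  ]
}}

```text
time_s: 21.45
position: [0.6176, 0.258, 0.1411]
tool_rot: [[1.0, 0.014, -0.002], [0.014, -1.0, -0.0], [-0.002, 0.0, -1.0]]
ft_force: [-1.1, 0.1, 3.7]
grip_width: 0.0441
gripper_force: 49.8
```

```bash
python3 -c "
from h import *
strip('w21',.140,-.0005,(283,300,345,363))
ends('w21',267,268,255,360)"
```

```text
[0.6176 0.258  0.1411] [ 0.9999  0.0144 -0.0023] [-1.9 -0.4  3.1]
283 ['133/34', '125/29', '128/26', '107/19', '156/41', '135/31', '157/36', '114/37', '88/35', '91/31', '99/32', '83/33', '100/40', '81/32', '90/37', '87/38', '96/37', '102/47', '93/46', '104/38', '62/19', '125/58', '78/19', '70/22', '99/30', '95/38', '74/30', '114/50', '100/41', '148/59', '255/79', '183/64', '115/40', '103/34', '74/19', '105/32']
300 ['150/40', '135/32', '128/25', '165/42', '117/22', '136/31', '132/28', '83/24', '102/40', '104/42', '81/32', '99/46', '117/48', '69/23', '107/47', '99/44', '107/42', '107/57', '73/20', '101/47', '70/27', '71/25', '93/40', '78/25', '93/32', '69/20', '98/39', '107/46', '63/20', '123/57', '264/78', '163/62', '114/40', '78/18', '104/36', '99/38']
345 ['132/29', '139/32', '122/26', '136/29', '145/31', '151/36', '136/34', '138/42', '114/38', '96/22', '71/18', '83/31', '72/32', '103/45', '101/45', '121/53', '102/35', '105/47', '92/35', '115/52', '118/50', '102/53', '116/51', '96/42', '93/50', '102/42', '71/26', '85/37', '65/20', '102/48', '221/73', '128/47', '110/38', '120/48', '
[... 1262 characters left out ...]
', '76/36', '95/48', '113/54', '68/29', '60/16', '93/40', '87/41', '84/44', '88/46', '122/52', '186/85', '202/103', '202/100', '206/94', '193/100']
268
   255 ['118/100', '123/90', '127/91', '138/104', '121/100', '135/95', '136/111', '124/93', '121/97', '134/106', '115/105', '126/105', '117/102', '141/100', '148/106', '111/97', '154/56', '146/35', '228/70', '268/79', '264/82', '270/77', '275/80', '277/81', '263/78', '275/82']
   360 ['191/65', '194/69', '177/66', '187/67', '190/67', '195/70', '169/60', '139/52', '167/60', '143/56', '139/47', '148/55', '129/42', '131/46', '145/53', '164/61', '130/53', '127/46', '72/13', '136/40', '162/48', '196/77', '229/104', '216/101', '213/100', '213/101']
```

The plate needs +1.0 mm in tool y, +0.55 mm in x and about 0.6° of yaw, so I lift slightly and correct.

{"api": "step_arm", "payload": {
  "targets": [
    [[0.0018,0.0035,-0.006],[0,0.002,0.013]],
    [[0.0018,0.0035,-0.006],[0,0.002,0.013]],
    [[0.0018,0.0035,-0.006],[0,0.002,0.013]],
    [[0.0018,0.0035,-0.002],[0,0.002,0.013]],
    [[0.0018,0.0035,-0.001],[0,0.002,0.013]],
    [[0.0018,0.0035,-0.001],[0,0.002,0.013]]
  ]
}}

```text
time_s: 22.0
position: [0.6182, 0.257, 0.1412]
tool_rot: [[1.0, 0.004, -0.001], [0.004, -1.0, -0.0], [-0.001, 0.0, -1.0]]
ft_force: [-0.0, -0.9, 1.2]
grip_width: 0.0439
gripper_force: 49.5
```

```bash
python3 -c "
from h import *
strip('w22',.140,-.0005,(283,300,345,363))
ends('w22',268,272,255,360)"
```

```text
[0.6183 0.2569 0.1412] [ 1.0e+00  4.1e-03 -5.0e-04] [0.8 0.3 1.1]
283 ['166/47', '134/29', '154/37', '144/33', '126/28', '124/28', '147/37', '142/30', '160/35', '110/42', '109/36', '121/46', '105/47', '90/44', '88/29', '115/50', '102/38', '110/48', '79/16', '112/41', '104/39', '129/46', '112/38', '117/44', '115/44', '83/32', '84/27', '101/41', '69/19', '102/54', '62/16', '118/47', '117/37', '89/20', '87/19', '86/22']
300 ['131/25', '100/15', '166/45', '134/31', '141/35', '144/33', '147/34', '145/36', '135/33', '106/27', '103/39', '96/32', '80/28', '94/47', '87/37', '111/48', '79/39', '90/34', '124/40', '96/35', '102/31', '117/36', '116/46', '112/38', '67/17', '107/48', '112/53', '95/44', '102/48', '63/19', '78/34', '121/43', '109/34', '115/46', '80/29', '126/51']
345 ['126/28', '130/28', '151/36', '136/31', '151/44', '135/32', '153/41', '145/38', '110/26', '99/36', '114/41', '108/34', '135/52', '73/21', '110/44', '111/43', '84/38', '81/23', '112/43', '93/22', '103/29', '94/26', '102/34', '126/50', '89/32', '81/32', '65/18', '95/48', '104/38', '69/27', '100/41', '103/36', '88/33', '88
[... 1252 characters left out ...]
53', '113/51', '103/41', '90/27', '121/53', '101/37', '106/40', '107/40', '110/42', '112/39', '134/57', '196/87', '211/101', '210/97', '202/95', '199/97', '195/96', '213/98']
272
   255 ['195/98', '189/95', '196/95', '102/97', '127/95', '116/105', '109/108', '112/102', '114/105', '135/104', '133/83', '99/35', '86/19', '121/46', '107/34', '96/29', '125/43', '122/49', '83/27', '90/25', '88/35', '75/15', '71/18', '114/33', '91/25', '76/23']
   360 ['100/40', '119/39', '89/31', '79/20', '130/47', '86/32', '93/30', '71/16', '135/55', '97/31', '115/44', '82/23', '112/36', '97/33', '87/27', '103/38', '119/42', '106/35', '75/15', '75/10', '153/65', '193/89', '224/100', '206/94', '216/100', '219/96']
```

{"api": "step_arm", "payload": {
  "targets": [
    [[0,0,0.002],[0,0,0]],
    [[0,0,0.003],[0,0,0]],
    [[0,0,0.003],[0,0,0]],
    [[0,0,0.003],[0,0,0]]
  ]
}}

```text
time_s: 22.38
position: [0.6183, 0.257, 0.1411]
tool_rot: [[1.0, 0.004, 0.0], [0.004, -1.0, 0.0], [0.0, -0.0, -1.0]]
ft_force: [-1.8, -0.5, 5.4]
grip_width: 0.0442
gripper_force: 50.0
```

{"api": "step_arm", "payload": {
  "targets": [
    [[0,0,-0.002],[0,0,0]],
    [[0,0,-0.002],[0,0,0]],
    [[0,0,-0.002],[0,0,0]],
    [[0,0,-0.002],[0,0,0]],
    [[0,0,-0.05],[0,0,0]],
    [[0,0,-0.15],[0,0,0]],
    [[0,0,-0.25],[0,0,0]],
    [[-0.1,0,-0.3],[0,0,0]],
    [[-0.22,0,-0.3],[0,0,0]],
    [[-0.27,0,-0.3],[0,0,0]]
  ],
  "jaw": 58
}}

```text
time_s: 23.22
position: [0.5344, 0.2569, 0.2315]
tool_rot: [[1.0, 0.005, -0.0], [0.005, -1.0, 0.0], [-0.0, -0.0, -1.0]]
ft_force: [0.1, -0.1, 0.3]
grip_width: 0.0579
gripper_force: 0.0
```

Run:
```python
from h import *
from rig import get_image
d=wrist("w23");p=proj(d,[.609,.257,.149])[0].astype(int);print(p)
crop=lambda im,x,y,h,k:cv2.resize(np.clip(im[max(y-h,0):y+h,max(x-h,0):x+h].astype(float)*1.7,0,255).astype(np.uint8),(k,k))
t=get_image("scene");e=dict(np.load("/tmp/w15.npz"));q=proj(e,[.638,.001,.134])[0].astype(int)
a=np.hstack([crop(d["img"],*p,60,400),crop(e["img"],*q,60,400)])
b=cv2.resize(np.clip(t["img"][200:340,230:540].astype(float)*1.3,0,255).astype(np.uint8),(440,199))
c=np.hstack([b,np.zeros((199,360,3),np.uint8)])
cv2.imwrite("pics/fin.png",np.vstack([a,c])[:,:,::-1])
```

```text
[324 127]
```

View pics/fin.png

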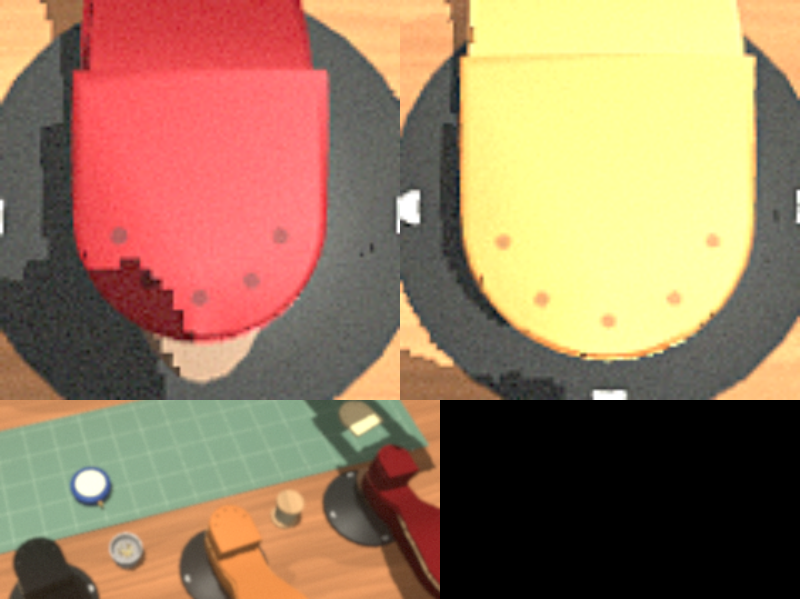

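All three pieces look flush. On the oxblood shoe, a beige patch shows behind the round end at about (205,360) in the crop, so I check its height.

Run:
```python
from h import *
d=dict(np.load("/tmp/w23.npz"));Rc,_=cam(d)
x0,y0=324-60,127-60
for u,v_ in((205,360),(230,355),(205,320),(200,150)):
    px=[int(x0+u*.3),int(y0+v_*.3)];C,v=rays(d,[px],True);print(px,d["img"][px[1],px[0]],(C+v/(v@Rc[2])[:,None]*d["z_map"][px[1],px[0]])[0])
o=np.load("/tmp/w23.npz")["img"];m=blob(o,(324,110),60)
e=dict(np.load("/tmp/w19.npz"))
for X in([.583,.257,.14],[.578,.257,.14]):p=proj(e,X)[0].astype(int);print(p,e["img"][p[1],p[0]])
```

```text
[325, 175] [135 110  92] [0.57134596 0.25596653 0.05337908]
[333, 173] [138 116  95] [0.57325967 0.24911839 0.05474612]
[325, 163] [163  64  65] [0.58773118 0.25636087 0.14917791]
[324, 112] [165  66  68] [0.61861103 0.25713587 0.14943428]
[319 172] [94 54 50]
[319 179] [140 117  96]
```

The patch is 90 mm lower (z = 0.053), so it is part of the last and not the heel. The oxblood piece's top is at 0.149 m, which is heel height plus 9 mm. Handing in.

```bash
python3 -c "
from rig import close_job
print(close_job())"
```

```text
the job is handed in; nothing more can be done
None
```

I laid the black, tan and oxblood top pieces on their heels, flat, straight edge to the toe and flush to within about half a millimetre by the camera, left the honey piece and the polish tin untouched, and handed the job in at about 23 s; no verdict was returned.

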